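Read a paint bottle's label, then hold it up to the reader's lens

ROBOT

A 6-joint arm with a two-finger parallel gripper is mounted at the origin on a cart in front of the work surface, level with it; the furniture and walls round the work are solid. World frame = base frame: x ahead of the robot, y to its left, z up, the work surface at z = 0. Lengths are in m, angles in rad, forces in N, time in s.
With the tool pointing down it reaches from about 0.35 to 0.975 m from the base axis. Payload 4.9 kg.
Tool frame: the origin (TCP) lies at the very end of the fingers, on their centre line; the grasp point (between the pads) lies 19 mm behind it; z points along the fingers, x is the direction in which the jaws open and shut, and the axes are right-handed (so a half turn about z gives the same grasp; the last joint's range is limited). The gripper opens to 85 mm and grips with 20 to 120 N. Pads are 22 mm wide; open, the fingers measure 114 mm over their backs; the gripper's body (76 mm by 85 mm) begins 54 mm behind the grasp point. The pads swing forward as they close: fully open they stand 13 mm farther back than shut.
Start: joints at [1.139, 0.053, 1.613, -0, 1.476, -0.119], TCP at [0.192, 0.595, 0.231] pointing down, gripper open.
Joint ranges: [-3.01, 3.01], [-1.01, 2.22], [0.06, 2.58], [-1.02, 4.17], [0.09, 2.62], [-3.14, 3.14]. Speed limits (rad/s): [2.57, 2.57, 3.14, 3.14, 3.14, 3.14].

INTERFACE

Orientations are given as a rotation vector (axis times angle).
In Python, from station import monitor, imaging, ticket gives the robot as it stands.
- The arm moves only by the tool step_arm, never from a script. Its argument "targets" is one flat list of numbers, 4 for each row, row after row: the shift along the tool's x, y, z in m, then the turn about the tool's z in rad. In form: [tx, ty, tz, roll, tx, ty, tz, roll, ...]. A call has 1 to 12 rows; each row is the pose to reach, as a shift and turn from the pose measured when the call began, along the tool's axes at that moment; what a row does not reach only later rows make up. A row lasts 1/12 s, in which the tool goes at most 41.7 mm and 7.16 degrees, less where a joint would pass 70% of its speed; a pose out of reach is approached as far as the arm can. A call with a gripper value outside its range is refused whole. "grip" is the finger opening in m, from 0 to 0.0854, set as the call begins (left out, the last holds). The fingers move at their own pace and stop on an object; "force" is the grip in N (left out, the last holds). Time passes only in rows, so rows that repeat a pose let the fingers close. It gives the time, the measured TCP pose, the force and the opening at its end, in the units of the state.
- monitor.get_obs(): the state, without advancing time (a new reading comes with each control period).
- imaging.get_image(name): name is "scene" or "top"; returns a dict with "color" (400x640x3 uint8, red, green, blue), "depth" (400x640 float32, m along the optical axis (not along the pixel's ray), 0 where there is no reading), "fov_y" (degrees; the focal length in pixels is half the picture's height over the tangent of half this angle, whatever the lens; pixels are square), "cx", "cy" (the principal point, pixels), "k1" (the pictures are not rectified: a ray, as slopes to the right and down, at radius r is drawn at 1 + k1 r^2 times it, then the intrinsics apply), "R" (3x3) and "t" (3): a world point X has camera coordinates R X + t. Camera axes: x right, y down, z forward; pixel columns grow to the right and rows downward; lengths in m; the calibration is good to about 2 mm. A picture is of the moment at which its call begins.
- ticket.finish_job(): hands the job in, once; it reports no verdict.
Trained networks look in a picture, given as the dict that the camera call returned (one of the last four; its "shot" number tells which), for a name from the list of things; names that differ only in an ending like _2 or _b are one class to them, and where a whole thing is asked for, a point or a joint stands for the part that bears it (a point fixed in the world has none). Each returns a list of dicts, best first, with "score" (0 to 1); they miss things now and then, are a little off and sometimes report something else, mostly with a low value. They report only what shows in the picture. A call takes as long as a camera call. They do not tell look-alikes from the thing itself.
- imaging.search_frame(name, picture): "uv" ([column, row] in pixels, amid what is visible of it).
- imaging.mark_of(name, picture): "uv" ([column, row] in pixels: a listed point, or the origin of a listed thing).
The state is a dict: "t": time; "q": joint angles; "dq": joint speeds; "effort": joint torques, N m; "tool_pos": TCP position; "tool_rot": TCP orientation; "contact_force": force on the tool from outside, world axes, zero at the start; "wrist_torque": the same for the moment, N m; "opening": finger opening in m.
Only numpy, scipy, OpenCV 4.12 (cv2) and the standard library are available. Lean on these libraries where they do the work, as an engineer would, in place of code of your own. Each camera call takes 0.05 s, during which the arm holds its last target.

TASK

Check in the red paint bottle at the two-window reader: turn it on its read spot until its label squarely faces the reader's lower window, and let it stand upright like that for a second so the label is read. Then lift it straight up and hold it steady and upright, label still facing the reader, with the label level with the round upper lens; finish while holding it there. Leave the black bottle, the brown bottle and the block of wax where they are.

Things in the scene. Friction and masses are not known exactly. Their poses are not given: they have to be found in the camera images.
- reader: Fixed label reader. Origin: on the bench under the centre of the read spot. A dark steel plate 6 mm thick (own frame: x -55 to +195, y -55 to +55 mm) carries at its far end a grey housing 60 deep x 92 wide (96 at its black band), up to 186 mm above the bench. The housing's front face, at x = +130 mm, looks along the reader's -x, toward the read spot. Its place and yaw vary.
- read_spot (a point): Centre of the read spot, a thin yellow ring of 64 mm diameter marked flush on the plate's top (6 mm above the bench); the red bottle starts within about 10 mm of it.
- low_window (a point): Centre of the lower window, a dark red slot in a black bezel on the housing's front face, 30 mm above the bench, 130 mm from the read spot; looks along the reader's -x.
- top_window (a point): Centre of the round upper lens in its white light ring, on the same face, 150 mm above the bench, straight above the lower window; looks along the reader's -x.
- red_center (a point): Centre of the red bottle's body, 30 mm above its foot. Loose round bottle, black screw cap, 50 to 110 g: body 33 mm across, straight-sided from the foot to about 40 mm, then a shoulder; cap 18 mm across, 56 to 72 mm above the foot. z points up; the white label faces along this frame's -x. It starts upright on the plate, label at least 45 degrees away from the lower window, and turns on the spot in a grip.
- label (a point): Middle of the red bottle's white label, on the body's surface 16.5 mm from its axis and 21 mm above its foot; the label spans 7 to 35 mm above the foot. A white paint stroke on top of the black cap runs from the cap's centre to its edge on the label side.
- black_center (a point): Bystander: centre of the black bottle (same size as the red one, white cap), 30 mm above its foot, loose on the bench.
- brown_center (a point): Bystander: centre of the dark brown bottle (same size, white cap), 30 mm above its foot, loose on the bench.
- wax_center (a point): Bystander: centre of a yellow block of beeswax, 38 x 55 x 22 mm, loose on the bench.
There are look-alikes about, which are no part of the job. Leave any blue or purple look-alike of the part that bears red_center alone.

How it is judged:
By the outcome, as a careful person would: the job done as asked, in the order asked, and still so for the second after the job is handed in, while the arm keeps its last pose, push and grip.
It also fails if it takes over 58 s, if anything falls off the work surface, if the arm or the gripper's body presses on something with over 40 N, if the wrist force passes 120 N, or if a joint passes its speed limit or range.

## Working session

There is one attempt and no reset: what is moved stays moved. The work goes in short steps, Python scripts to look and compute and a tool call to move; the robot and the scene stay as the last step left them, time stands still between calls to the robot, and variables do not carry over. Pictures are saved under pics/ and viewed, and the job is handed in when it is done.

Besides the shell and the picture viewer there is one more tool, called after "Emit:" by a JSON object that holds its "op" and its "data", one argument or row to a line. step_arm: Moves the arm, as the interface text tells. Its arguments: {"type":"object","properties":{"targets":{"type":"array","items":{"type":"number"}},"grip":{"type":"number"},"force":{"type":"number"}},"required":["targets"]}

```bash
mkdir -p pics; ls; python3 - <<'E'
from station import monitor, imaging
import cv2,pickle
o=monitor.get_obs();print({k:o[k] for k in('t','tool_pos','tool_rot','opening')})
for n in('scene','top'):
    p=imaging.get_image(n);pickle.dump(p,open(n+'.pkl','wb'))
    cv2.imwrite(f'pics/{n}0.png',p['color'][:,:,::-1])
    print(n,p['fov_y'],p['cx'],p['cy'],p['k1'],p['R'],p['t'])
    for m in('reader','read_spot','low_window','top_window','red_center','label','black_center','brown_center','wax_center'):
        print(m,[(list(map(round,d['uv'])),round(d['score'],2)) for d in imaging.mark_of(m,p)][:4])
E
```

```text
pics
{'t': 0.0, 'tool_pos': array([0.19202846, 0.5941199 , 0.23007143]), 'tool_rot': array([ 2.53947813,  1.84781284, -0.00278602]), 'opening': 0.08548115068743362}
scene 54.84737761842419 322.17530218603747 197.0243124534225 -0.06985639545315392 [[ 0.49882958 -0.8664846   0.01932615]
 [-0.36198861 -0.22855138 -0.90373033]
 [ 0.78748543  0.44381157 -0.42766574]] [-0.55594538  0.18074572  0.70229843]
reader [([270, 225], 0.77)]
read_spot [([267, 224], 0.66), ([265, 213], 0.16)]
low_window [([298, 198], 0.97)]
top_window [([296, 152], 0.66), ([269, 227], 0.47)]
red_center [([302, 236], 0.96), ([263, 216], 0.87), ([353, 216], 0.7)]
label [([300, 241], 0.92), ([260, 220], 0.9), ([355, 217], 0.73)]
black_center [([339, 228], 0.8), ([296, 198], 0.6)]
brown_center [([270, 226], 0.61), ([431, 246], 0.57)]
wax_center [([333, 264], 0.95)]
top 57.12156469032307 316.9657016307805 194.44451988790942 -0.07404661119347541 [[-0.01341375 -0.99989355  0.00574031]
 [-0.97861289  0.01194929 -0.20536314]
 [ 0.20527269 -0.00837223 -0.97866901]] [-0.37745479  0.49406793  0.88061115]
reader [([262, 217], 0.62)]
read_spot [([258, 215], 0.98)]
low_window [([260, 163], 0.91)]
top_window [([252, 150], 0.71), ([254, 222], 0.15)]
red_center [([312, 230], 0.73), ([325, 170], 0.61), ([338, 244], 0.54), ([258, 213], 0.52)]
label [([251, 223], 0.71), ([305, 235], 0.69), ([331, 172], 0.67)]
black_center [([327, 202], 0.56), ([259, 217], 0.33)]
brown_center [([400, 180], 0.54)]
wax_center [([339, 244], 0.73), ([255, 151], 0.47)]
```

```bash
python3 - <<'E'
import cv2
a=cv2.imread('pics/scene0.png');b=cv2.imread('pics/top0.png')
cv2.imwrite('pics/sc.png',cv2.resize(a[120:300,200:460],None,fx=3,fy=3,interpolation=2))
cv2.imwrite('pics/tc.png',cv2.resize(b[110:290,210:450],None,fx=3.3,fy=3.3,interpolation=2))
E
```

```text
(no output)
```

View pics/top0.png

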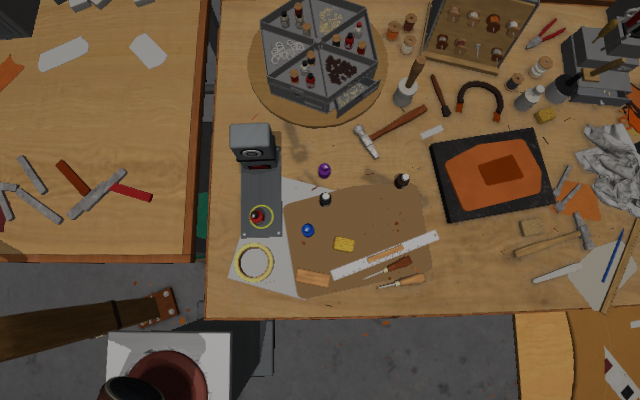

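View pics/sc.png

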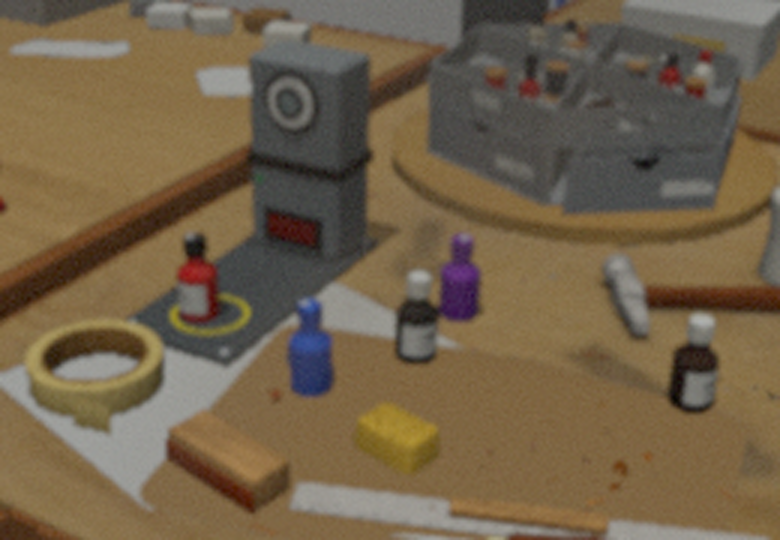

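View pics/tc.png

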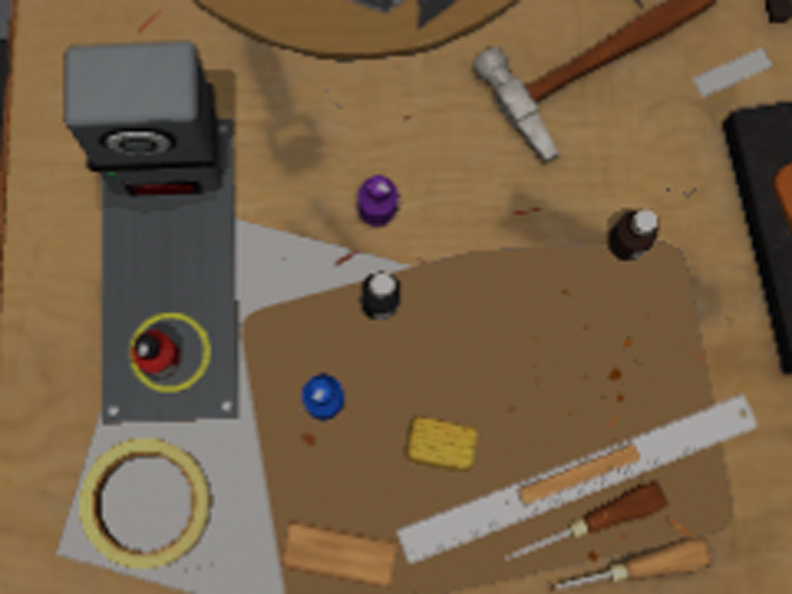

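```bash
cat > h.py <<'E'
import numpy as np,cv2
def K(p):
    f=200/np.tan(np.radians(p['fov_y'])/2); return f
def rays(p,uv):
    uv=np.atleast_2d(np.array(uv,float)); f=K(p)
    d=(uv-[p['cx'],p['cy']])/f; s=d.copy()
    for _ in range(20): s=d/(1+p['k1']*(s**2).sum(1,keepdims=True))
    return s
def onplane(p,uv,z):
    s=rays(p,uv); r=np.c_[s,np.ones(len(s))]@p['R']; c=-p['R'].T@p['t']
    return c+r*((z-c[2])/r[:,2])[:,None]
def cloud(p):
    v,u=np.mgrid[0:400,0:640]; s=rays(p,np.c_[u.ravel(),v.ravel()])
    d=p['depth'].ravel()[:,None]
    X=(np.c_[s*d,d]-p['t'])@p['R']; X[d[:,0]==0]=np.nan
    return X.reshape(400,640,3)
def proj(p,X):
    c=np.atleast_2d(X)@p['R'].T+p['t']; s=c[:,:2]/c[:,2:]
    return s*(1+p['k1']*(s**2).sum(1,keepdims=True))*K(p)+[p['cx'],p['cy']]
E
python3 - <<'E'
from h import *
import pickle
P={n:pickle.load(open(n+'.pkl','rb')) for n in('scene','top')}
for n,roi in(('top',(235,300,195,240)),('scene',(250,290,205,235))):
    p=P[n];print(n,'cam',-p['R'].T@p['t'])
    c=p['color'].astype(int);m=np.zeros((400,640),bool)
    u0,u1,v0,v1=roi;sub=c[v0:v1,u0:u1]
    yel=(sub[...,0]>110)&(sub[...,1]>100)&(sub[...,2]<90)
    m[v0:v1,u0:u1]=yel
    v,u=np.nonzero(m);X=onplane(p,np.c_[u,v],.006)
    from scipy.optimize import least_squares
    f=lambda a:np.hypot(X[:,0]-a[0],X[:,1]-a[1])-.031
    r=least_squares(f,X[:,:2].mean(0),loss='soft_l1',f_scale=.002);print(len(u),'ring',r.x,np.abs(r.fun).mean())
    C=cloud(p)
    red=(c[...,0]>100)&(c[...,1]<50)&(c[...,2]<60)
    mm=np.zeros_like(red);mm[190:240,235:290]=red[190:240,235:290]
    print('red px',mm.sum(),np.nanmedian(C[mm],0),np.nanmin(C[mm],0),np.nanmax(C[mm],0))
    # housing
    H=C[100:215,200:330].reshape(-1,3)
    H=H[np.isfinite(H).all(1)]; 
    H=H[(H[:,2]>.02)&(H[:,2]<.25)&(np.hypot(H[:,0]-r.x[0],H[:,1]-r.x[1])>.1)&(np.hypot(H[:,0]-r.x[0],H[:,1]-r.x[1])<.21)]
    F=H[(H[:,2]>.05)&(H[:,2]<.18)]
    print(len(F),F.min(0),F.max(0))
    best=None
    rng=np.random.default_rng(0)
    for _ in range(500):
        a=rng.uniform(-.6,.6) 
        nx=np.array([np.cos(a),np.sin(a)]);d=F[:,:2]@nx
        h,e=np.histogram(d,bins=np.arange(d.min(),d.max()+.003,.002))
        k=h.argmax()
        if best is None or h[k]>best[0]: best=(h[k],a,e[k]+.001-r.x@nx)
    print('face yaw,dist',best)
    Fi=F[np.abs(F[:,:2]@[np.cos(best[1]),np.sin(best[1])]-r.x@[np.cos(best[1]),np.sin(best[1])]-best[2])<.004]
    q=Fi[:,:2]-Fi[:,:2].mean(0);w,V=np.linalg.eigh(q.T@q);n_=V[:,0]*np.sign(V[0,0]);print('yaw fit',np.arctan2(n_[1],n_[0]),len(Fi),(Fi[:,:2].mean(0)-r.x)@n_)
lw=onplane(P['top'],[[260,163]],.03),onplane(P['scene'],[[298,198]],.03);tw=onplane(P['top'],[[252,150]],.15),onplane(P['scene'],[[296,152]],.15);print(lw,tw)
E
```

```text
top cam [ 0.29767274 -0.37594569  0.96545689]
355 ring [ 0.44062374 -0.20044171] 0.018346168725757804
red px 50 [ 0.42827097 -0.23237846  0.04939561] [ 0.42134869 -0.24234116  0.04401237] [ 0.44346026 -0.21415162  0.05512235]
808 [ 0.47318224 -0.40627956  0.05011565] [ 0.63426577 -0.18366913  0.17989444]
face yaw,dist (np.int64(382), 0.02379968920107811, np.float64(0.1307725268380533))
yaw fit 0.031895374258991256 585 0.130072729118173
scene cam [-0.21029989 -0.7520966   0.47443865]
213 ring [ 0.46790995 -0.19740472] 0.023159531763558804
red px 70 [ 0.43172109 -0.23607139  0.05053982] [ 0.42206694 -0.24566333  0.04420344] [ 0.44801578 -0.22274351  0.06011791]
1853 [ 0.56481224 -0.28226426  0.05004505] [ 0.63860658 -0.18565799  0.17994722]
face yaw,dist (np.int64(492), 0.02812167287390388, np.float64(0.10476635574590842))
yaw fit 0.03292662687764539 1284 0.10504754891962846
(array([[ 0.58095521, -0.23397612,  0.03      ]]), array([[ 0.56822274, -0.239186  ,  0.03      ]])) (array([[ 0.57647886, -0.2328168 ,  0.15      ]]), array([[ 0.58845817, -0.22073891,  0.15      ]]))
```

```bash
python3 - <<'E'
from h import *
import pickle
from scipy.optimize import least_squares
P={n:pickle.load(open(n+'.pkl','rb')) for n in('scene','top')}
for n,roi in(('top',(247,277,202,232)),('scene',(254,285,212,233))):
    p=P[n];c=p['color'].astype(int);u0,u1,v0,v1=roi;s=c[v0:v1,u0:u1]
    yel=(np.minimum(s[...,0],s[...,1])-s[...,2]>35)
    v,u=np.nonzero(yel);X=onplane(p,np.c_[u+u0,v+v0],.006)
    w=(np.minimum(s[...,0],s[...,1])-s[...,2])[yel]
    f=lambda a:(np.hypot(X[:,0]-a[0],X[:,1]-a[1])-a[2])
    r=least_squares(f,[.433,-.235,.031],loss='soft_l1',f_scale=.001);print(n,len(u),'ring',r.x,np.abs(r.fun).mean())
    # housing front, plane fit
    C=cloud(p);H=C[110:215,200:330].reshape(-1,3);H=H[np.isfinite(H).all(1)]
    H=H[(H[:,2]>.05)&(H[:,2]<.18)]
    a=.0325;nx=np.array([np.cos(a),np.sin(a)]);ny=np.array([-nx[1],nx[0]])
    d=(H[:,:2]-r.x[:2])@nx; l=(H[:,:2]-r.x[:2])@ny
    k=(abs(d-.13)<.006)&(abs(l)<.06);print('face',k.sum(),np.median(d[k]),np.percentile(l[k],[1,50,99]))
    v,u=np.mgrid[195:240,240:290]
    cc=c[195:240,240:290]; red=(cc[...,0]-np.maximum(cc[...,1],cc[...,2])>35)
    Z=C[195:240,240:290][red];print('red',red.sum(),np.nanmean(Z,0))
    b=cv2.resize(p['color'][185:245,235:295,::-1],(600,600),interpolation=cv2.INTER_CUBIC);cv2.imwrite(f'pics/z_{n}.png',b)
# plate edges in top: lines at z=.006
p=P['top'];g=p['color'].astype(int).sum(2)
pts=[[],[]]
for v in range(175,232):
    if 195<v<228 and 0: continue
    row=g[v];gr=np.diff(row.astype(float))
    l=236+np.argmin(gr[236:247]);rr=276+np.argmax(gr[276:290])
    pts[0].append((l+.5,v));pts[1].append((rr+.5,v))
for q in pts:
    X=onplane(p,q,.006);
    for _ in range(5):
        k=np.polyfit(X[:,0],X[:,1],1);e=X[:,1]-np.polyval(k,X[:,0]);X=X[abs(e)<max(.0015,np.median(abs(e))*2)]
    print('edge slope',k,len(X),'y at .433',np.polyval(k,.433))
E
```

```text
top 141 ring [ 0.44196352 -0.23571692  0.02988856] 0.0014178127393815907
face 655 0.13004656542317292 [-0.0467159  -0.00412705  0.04332333]
red 93 [ 0.43337869 -0.233166    0.04983787]
scene 128 ring [ 0.44910196 -0.23186707  0.03162968] 0.00644342988636013
face 1064 0.12597782613855107 [-0.05316893 -0.01630634  0.03846957]
red 153 [ 0.4348974  -0.23535214  0.04071295]
edge slope [ 0.02869774 -0.19409414] 57 y at .433 -0.18166802394432394
edge slope [ 0.03208057 -0.30373338] 57 y at .433 -0.2898424939916341
```

View pics/z_scene.png

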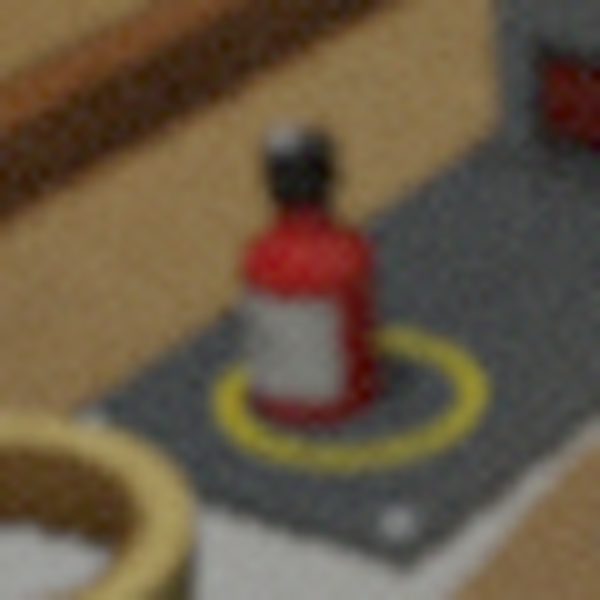

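View pics/z_top.png

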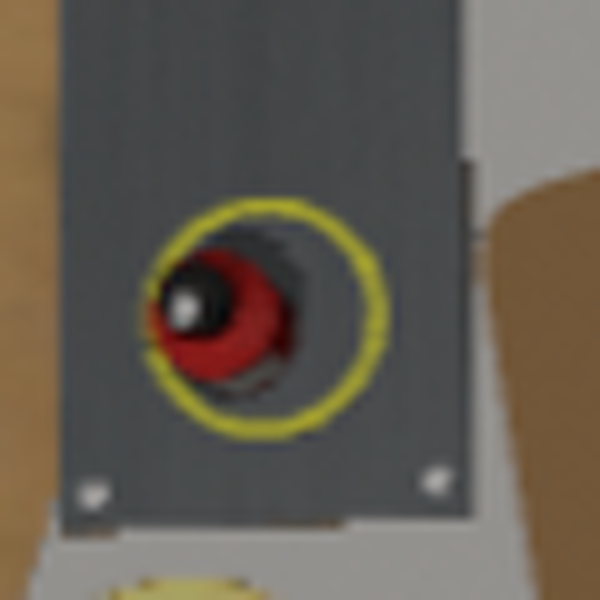

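```bash
cat > look.py <<'E'
from h import *
from station import imaging
def avg(n,k=6):
    ps=[imaging.get_image(n) for _ in range(k)]
    p=dict(ps[-1]);p['color']=np.mean([q['color'] for q in ps],0)
    d=np.array([q['depth'] for q in ps],float);d[d==0]=np.nan
    p['depth']=np.nan_to_num(np.nanmedian(d,0));return p
def save(p,fn,box,s):
    u0,u1,v0,v1=box;cv2.imwrite(fn,cv2.resize(p['color'][v0:v1,u0:u1,::-1].astype('uint8'),None,fx=s,fy=s,interpolation=2))
E
python3 - <<'E' 2>/dev/null
from look import *
import pickle
from scipy.optimize import least_squares
P={n:avg(n) for n in('scene','top')};pickle.dump(P,open('P1.pkl','wb'))
for n in P:
    p=P[n];C=cloud(p)
    X=C[195:240,235:295].reshape(-1,3);X=X[np.isfinite(X).all(1)]
    for lo,hi,R in((.012,.044,.0165),(.064,.076,.009)):
        k=(X[:,2]>lo)&(X[:,2]<hi)&(np.hypot(X[:,0]-.433,X[:,1]+.235)<.03);Y=X[k]
        r=least_squares(lambda a:np.hypot(Y[:,0]-a[0],Y[:,1]-a[1])-R,[.433,-.235],loss='soft_l1',f_scale=.001);print(n,R,len(Y),r.x,np.abs(r.fun).mean())
    c=p['color']
    save(p,f'pics/a_{n}.png',(240,280,195,235),16)
p=P['top']
# cap: project predicted cap circle
for ctr in ([.434,-.235],[.438,-.232]):print(proj(p,[*ctr,.078]),proj(P['scene'],[*ctr,.078]),proj(P['scene'],[*ctr,.006]))
print(np.round(p['color'][208:222,246:264].min(2)).astype(int))
E
```

```text
scene 0.0165 160 [ 0.44079037 -0.22917342] 0.0005263162694353834
scene 0.009 37 [ 0.42643088 -0.23712076] 0.0022392555972957427
top 0.0165 29 [ 0.43681352 -0.22916181] 0.00012075229451984811
top 0.009 20 [ 0.43691237 -0.22834629] 0.0007251282724949852
[[256.42664696 215.13150831]] [[265.14321063 199.93755348]] [[266.46447932 226.55174281]]
[[255.23414072 213.52557202]] [[265.1683462  199.02177124]] [[266.48118042 225.54035994]]
[[ 67  68  68  69  69  71  67  52  49  62  60  46  45  46  46  58  70  71]
 [ 67  68  69  69  70  64  49  50  62  60  46  44  44  46  46  46  48  60]
 [ 67  68  68  69  69  56  47  50  34  19  17  18  27  40  46  46  47  58]
 [ 68  68  68  70  64  43  28  19  21  16  12  12  14  17  35  47  47  48]
 [ 68  68  69  70  54  30  28  24  25  24  19  10  14  15  21  35  48  48]
 [ 68  68  69  65  40  25  33  38  32  29  24  18  10  15  19  20  34  47]
 [ 68  68  70  63  37  29  70  97  65  29  26  20   9  16  22  22  18  33]
 [ 68  70  69  55  28  31 107 157 118  30  23  14   9  19  24  23  16  16]
 [ 69  70  69  55  26  35 108 148 102  27  20   9  18  27  28  28  22   5]
 [ 69  69  69  55  26  33  79  96  48  24  14   9  18  28  30  28  20   6]
 [ 69  69  70  57  29  22  19  10   9  10  10  19  28  30  30  24  12   6]
 [ 69  70  68  62  28  23  23  23  20  20  24  28  28  28  28  22  10   7]
 [ 69  70  69  67  45  28  26  25  25  24  24  25  25  25  21  30  33  24]
 [ 69  70  69  69  55  42  36  26  24  22  24  24  24  25  37  56  59  54]]
```

View pics/a_top.png

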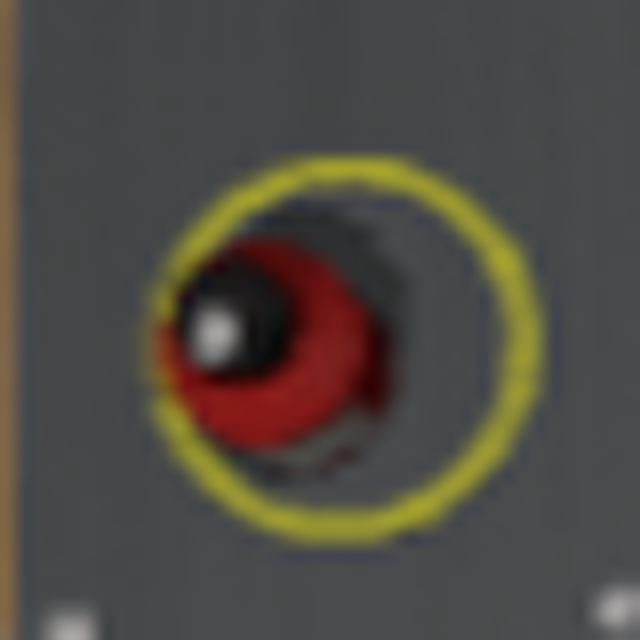

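View pics/a_scene.png

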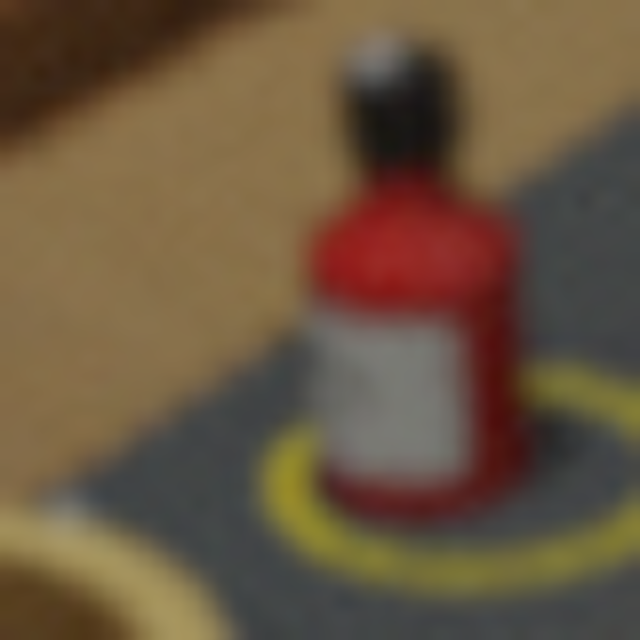

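```bash
cat > tgt.py <<'E'
import numpy as np,sys
from scipy.spatial.transform import Rotation as R
from station import monitor
def rel(*pts):
    o=monitor.get_obs();M=R.from_rotvec(o['tool_rot']).as_matrix();az=np.degrees(np.arctan2(M[1,0],M[0,0]))
    print('t',o['t'],'pos',o['tool_pos'].round(4),'az',az.round(2),'tilt',M[:,2].round(4),'q',o['q'].round(2),'op',o['opening'],'F',np.round(o['contact_force'],1))
    for p in pts:
        d=M.T@(np.array(p[:3])-o['tool_pos']);print(d.round(4),'roll',np.radians(az-p[3]).round(4) if len(p)>3 else '')
E
python3 - <<'E'
from tgt import *
rel((.46,.15,.25,72),(.437,-.229,.2,55))
E
```

```text
t 1.6 pos [0.1923 0.5947 0.2313] az 72.08 tilt [ 0. -0. -1.] q [ 1.14  0.05  1.61 -0.    1.48 -0.12] op 0.08532908865683317 F [ 0.8 -0.3  0.2]
[-0.3407  0.3915 -0.0187] roll 0.0013
[-0.7084  0.4863  0.0313] roll 0.298
```

Emit:
{"op": "step_arm", "data": {
  "targets": [-0.02,0.025,-0.002,0,-0.05,0.06,-0.005,0,-0.075,0.09,-0.008,0,-0.1,0.12,-0.01,0,-0.13,0.15,-0.013,0,-0.155,0.18,-0.015,0,-0.18,0.21,-0.018,0,-0.21,0.24,-0.018,0,-0.235,0.27,-0.018,0.05,-0.26,0.3,-0.018,0.1,-0.29,0.33,-0.018,0.15,-0.315,0.36,-0.018,0.2],
  "grip": 0.085,
  "force": 30
}}

```text
t: 2.6
tool_pos: [0.4384, 0.1822, 0.2497]
tool_rot: [2.714, 1.582, 0.001]
contact_force: [0.9, 0.3, -0.1]
opening: 0.085
```

```bash
python3 - <<'E'
from tgt import *
rel((.46,.15,.25,55),(.437,-.229,.2,55))
E
```

```text
t 2.6 pos [0.4384 0.1822 0.2497] az 60.47 tilt [ 9.e-04  2.e-04 -1.e+00] q [ 0.24 -0.33  1.93 -0.    1.54 -0.82] op 0.08497789000191194 F [ 0.9  0.3 -0.1]
[-0.0173  0.0347 -0.0003] roll 0.0955
[-0.3585  0.2014  0.0496] roll 0.0955
```

Emit:
{"op": "step_arm", "data": {
  "targets": [-0.03,0.017,0,0.02,-0.06,0.034,0,0.03,-0.09,0.051,0,0.04,-0.12,0.067,0,0.05,-0.15,0.084,0,0.06,-0.18,0.101,0,0.07,-0.21,0.118,0,0.08,-0.24,0.135,0.01,0.09,-0.27,0.152,0.02,0.0955,-0.3,0.169,0.03,0.0955,-0.33,0.186,0.04,0.0955,-0.3585,0.2014,0.05,0.0955]
}}

```text
t: 3.6
tool_pos: [0.4367, -0.231, 0.1995]
tool_rot: [2.786, 1.449, 0.002]
contact_force: [0.5, 0.7, -0.1]
opening: 0.0849
```

Emit:
{"op": "step_arm", "data": {
  "targets": [0,0,0,0,0,0,0,0]
}}

```text
t: 3.77
tool_pos: [0.436, -0.2321, 0.1986]
tool_rot: [-2.789, -1.445, -0.001]
contact_force: [0.5, -0.3, 0.2]
opening: 0.0856
```

```bash
python3 - <<'E'
from tgt import *
rel((.437,-.229,.1,55),(.437,-.229,.012,55))
from look import *
p=imaging.get_image('scene');save(p,'pics/b1.png',(180,380,80,260),4)
E
```

```text
t 3.7667 pos [ 0.436  -0.2321  0.1986] az 54.79 tilt [ 3.e-04  1.e-03 -1.e+00] q [-0.64 -0.25  1.95  0.    1.44 -1.6 ] op 0.08556532499874288 F [ 0.5 -0.3  0.2]
[ 0.003  -0.001   0.0986] roll -0.0037
[ 0.0029 -0.0009  0.1866] roll -0.0037
```

View pics/b1.png

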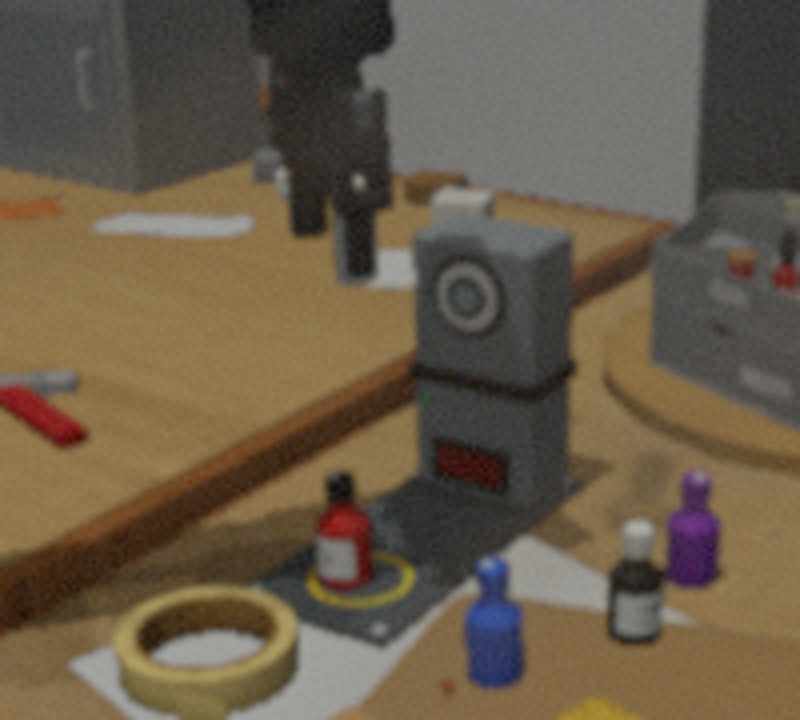

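Emit:
{"op": "step_arm", "data": {
  "targets": [0.001,0,0.02,0,0.003,-0.001,0.045,0,0.003,-0.001,0.07,0,0.003,-0.001,0.095,0,0.003,-0.001,0.12,0,0.003,-0.001,0.14,0,0.003,-0.001,0.155,0,0.003,-0.001,0.17,0,0.003,-0.001,0.18,0,0.003,-0.001,0.186,0,0.003,-0.001,0.186,0]
}}

```text
t: 4.73
tool_pos: [0.4374, -0.2269, 0.0126]
tool_rot: [-2.786, -1.449, -0.001]
contact_force: [-0.0, -0.2, 0.2]
opening: 0.0853
```

```bash
python3 - <<'E'
from tgt import *
rel((.437,-.229,.012,55))
from look import *
p=imaging.get_image('scene');save(p,'pics/b2.png',(210,330,140,250),6)
p=imaging.get_image('top');save(p,'pics/b3.png',(210,310,165,265),5)
E
```

```text
t 4.7333 pos [ 0.4374 -0.2269  0.0126] az 54.95 tilt [ 1.0e-04  1.6e-03 -1.0e+00] q [-0.63 -0.01  2.07  0.    1.08 -1.59] op 0.08527402531377376 F [-0.  -0.2  0.2]
[-0.0019  0.0009  0.0006] roll -0.0008
```

View pics/b2.png

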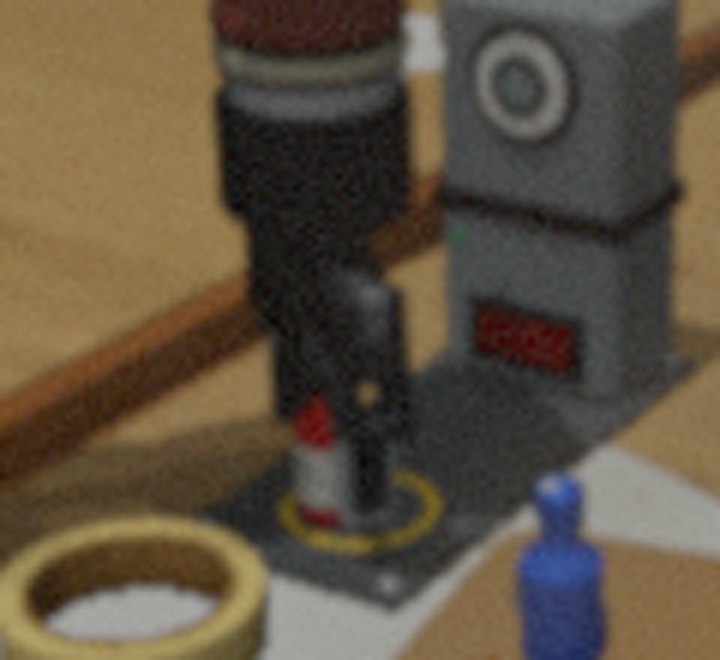

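View pics/b3.png

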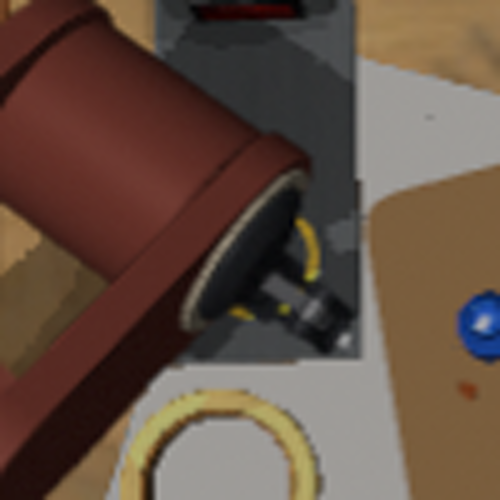

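Emit:
{"op": "step_arm", "data": {
  "targets": [-0.002,0.001,0,0,-0.002,0.001,0,0,-0.002,0.001,0,0,-0.002,0.001,0,0,-0.002,0.001,0,0,-0.002,0.001,0,0,-0.002,0.001,0,0,-0.002,0.001,0,0,-0.002,0.001,0,0,-0.002,0.001,0,0],
  "grip": 0.02,
  "force": 30
}}

```text
t: 5.67
tool_pos: [0.4384, -0.2306, 0.0147]
tool_rot: [2.786, 1.448, 0.004]
contact_force: [-0.7, -0.0, 5.6]
opening: 0.032
```

```bash
python3 - <<'E'
from tgt import *
rel((.442,-.236,.012,-87))
E
```

```text
t 5.6667 pos [ 0.4384 -0.2306  0.0147] az 54.92 tilt [ 3.1e-03 -7.0e-04 -1.0e+00] q [-0.64 -0.01  2.07  0.    1.08 -1.59] op 0.031962334865361486 F [-0.7 -0.   5.6]
[-0.0024  0.006   0.0027] roll 2.477
```

Emit:
{"op": "step_arm", "data": {
  "targets": [0,0,-0.001,0,0,0,-0.002,0.06,0,0,-0.002,0.16,0,0,-0.002,0.26,0,0,-0.002,0.36,0,0,-0.002,0.46,0,0,-0.002,0.56,0,0,-0.002,0.66,0,0,-0.002,0.76,0,0,-0.002,0.86,0,0,-0.002,0.96,0,0,-0.002,1.06]
}}

```text
t: 6.67
tool_pos: [0.4376, -0.2301, 0.0157]
tool_rot: [-3.137, 0.167, -0.003]
contact_force: [-0.2, 0.0, -0.3]
opening: 0.0321
```

Emit:
{"op": "step_arm", "data": {
  "targets": [0,0,0,0.1,0,0,0,0.2,0,0,0,0.3,0,0,0,0.4,0,0,0,0.5,0,0,0,0.6,0,0,0,0.7,0,0,0,0.8,0,0,0,0.9,0,0,0,1.0,0,0,0,1.1,0,0,0,1.2]
}}

```text
t: 7.67
tool_pos: [0.4368, -0.2296, 0.0148]
tool_rot: [-2.489, 1.915, 0.001]
contact_force: [-0.1, -0.4, -0.5]
opening: 0.0321
```

```bash
python3 - <<'E'
from tgt import *
rel((.442,-.236,.0147,-87))
from look import *
p=imaging.get_image('scene');save(p,'pics/b4.png',(210,330,140,250),6)
E
```

```text
t 7.6667 pos [ 0.4368 -0.2296  0.0148] az -75.13 tilt [ 1.0e-04  1.1e-03 -1.0e+00] q [-0.64 -0.01  2.07  0.    1.08  0.68] op 0.0320750112844056 F [-0.1 -0.4 -0.5]
[ 0.0075 -0.0033  0.0001] roll 0.2072
```

View pics/b4.png

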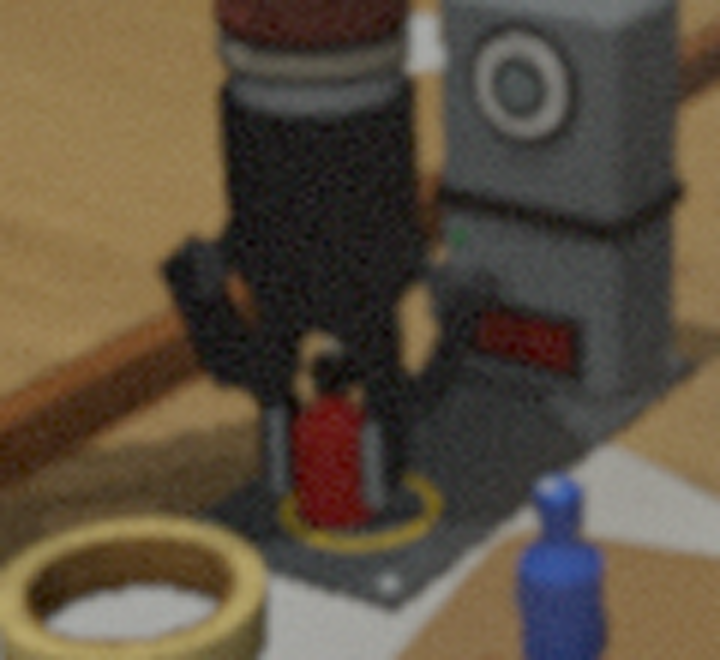

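Emit:
{"op": "step_arm", "data": {
  "targets": [0.002,-0.001,0,0.07,0.004,-0.002,0,0.14,0.006,-0.003,0,0.207,0.0075,-0.0033,0,0.207,0.0075,-0.0033,0,0.207,0.0075,-0.0033,0.0005,0.207]
}}

```text
t: 8.22
tool_pos: [0.4418, -0.2357, 0.0147]
tool_rot: [-2.278, 2.162, 0.003]
contact_force: [-3.3, 4.7, 11.0]
opening: 0.0322
```

```bash
python3 - <<'E'
from tgt import *
rel((.442,-.236,.0135,-87))
E
```

```text
t 8.2167 pos [ 0.4418 -0.2357  0.0147] az -87.02 tilt [-6.0e-04  2.1e-03 -1.0e+00] q [-0.64  0.    2.05  0.    1.09  0.88] op 0.03220480588945992 F [-3.3  4.7 11. ]
[ 0.0003 -0.0001  0.0012] roll -0.0004
```

Emit:
{"op": "step_arm", "data": {
  "targets": [0,0,-0.001,0,0,0,-0.001,0,0,0,-0.001,0,0,0,-0.001,0,0,0,-0.001,0,0,0,-0.001,0,0,0,-0.02,0,0,0,-0.05,0,0,0,-0.09,0,0,0,-0.13,0,0,0,-0.17,0,0,0,-0.2,0],
  "grip": 0.085
}}

```text
t: 9.22
tool_pos: [0.4426, -0.2366, 0.2186]
tool_rot: [-2.278, 2.162, -0.004]
contact_force: [0.7, -0.4, 0.4]
opening: 0.0849
```

```bash
python3 - <<'E' 2>/dev/null
from tgt import *
rel()
from look import *
import pickle
P={'scene':avg('scene',8),'top':imaging.get_image('top')};pickle.dump(P,open('P2.pkl','wb'))
for n in P: save(P[n],f'pics/c_{n}.png',(240,290,190,240),12)
E
cat > prof.py <<'E'
from h import *
def prof(p,c,zs=None,foot=.006):
    """label-ness per azimuth"""
    az=np.radians(np.arange(140,300,2)); zs=foot+np.arange(.012,.031,.002)
    img=p['color'].astype(np.float32); out=[]
    for a in az:
        X=np.array([[c[0]+.0165*np.cos(a),c[1]+.0165*np.sin(a),z] for z in zs]);uv=proj(p,X).astype(np.float32)
        s=cv2.remap(img,uv[None,:,0],uv[None,:,1],cv2.INTER_LINEAR)[0];out.append(s.mean(0))
    return np.degrees(az),np.array(out)
E
python3 - <<'E'
from prof import *
import pickle
for f,c in(('P1.pkl',(.437,-.229)),('P2.pkl',(.442,-.236))):
    p=pickle.load(open(f,'rb'))['scene'];a,o=prof(p,c);r=o[:,1]/(o[:,0]+1)
    print(f);print(' '.join(f'{x:.0f}:{y:.2f}' for x,y in zip(a,r)))
E
```

```text
t 9.2167 pos [ 0.4426 -0.2366  0.2186] az -87.01 tilt [ 2.8e-03 -4.0e-04 -1.0e+00] q [-0.64 -0.24  1.91  0.    1.47  0.88] op 0.08485114812352545 F [ 0.7 -0.4  0.4]
P1.pkl
140:0.97 142:0.97 144:0.97 146:0.97 148:0.97 150:0.97 152:0.97 154:0.97 156:0.97 158:0.97 160:0.97 162:0.96 164:0.96 166:0.96 168:0.95 170:0.95 172:0.95 174:0.95 176:0.95 178:0.95 180:0.94 182:0.94 184:0.95 186:0.95 188:0.95 190:0.95 192:0.95 194:0.95 196:0.95 198:0.95 200:0.95 202:0.95 204:0.95 206:0.95 208:0.96 210:0.96 212:0.96 214:0.96 216:0.96 218:0.96 220:0.96 222:0.96 224:0.96 226:0.96 228:0.96 230:0.96 232:0.96 234:0.95 236:0.95 238:0.93 240:0.91 242:0.89 244:0.87 246:0.82 248:0.77 250:0.72 252:0.66 254:0.60 256:0.54 258:0.49 260:0.43 262:0.37 264:0.32 266:0.28 268:0.27 270:0.27 272:0.27 274:0.27 276:0.27 278:0.27 280:0.28 282:0.29 284:0.31 286:0.34 288:0.36 290:0.39 292:0.41 294:0.43 296:0.44 298:0.46
P2.pkl
140:0.54 142:0.53 144:0.52 146:0.51 148:0.49 150:0.47 152:0.45 154:0.42 156:0.40 158:0.38 160:0.35 162:0.33 164:0.31 166:0.29 168:0.27 170:0.26 172:0.24 174:0.23 176:0.21 178:0.21 180:0.21 182:0.21 184:0.21 186:0.21 188:0.21 190:0.21 192:0.21 194:0.21 196:0.21 198:0.22 200:0.22 202:0.22 204:0.22 206:0.22 208:0.22 210:0.22 212:0.22 214:0.22 216:0.22 218:0.22 220:0.22 222:0.22 224:0.23 226:0.23 228:0.23 230:0.23 232:0.23 234:0.23 236:0.24 238:0.24 240:0.24 242:0.24 244:0.24 246:0.24 248:0.24 250:0.24 252:0.24 254:0.24 256:0.24 258:0.24 260:0.25 262:0.26 264:0.27 266:0.27 268:0.28 270:0.29 272:0.30 274:0.32 276:0.33 278:0.35 280:0.37 282:0.39 284:0.40 286:0.42 288:0.43 290:0.45 292:0.47 294:0.48 296:0.50 298:0.51
```

View pics/c_scene.png

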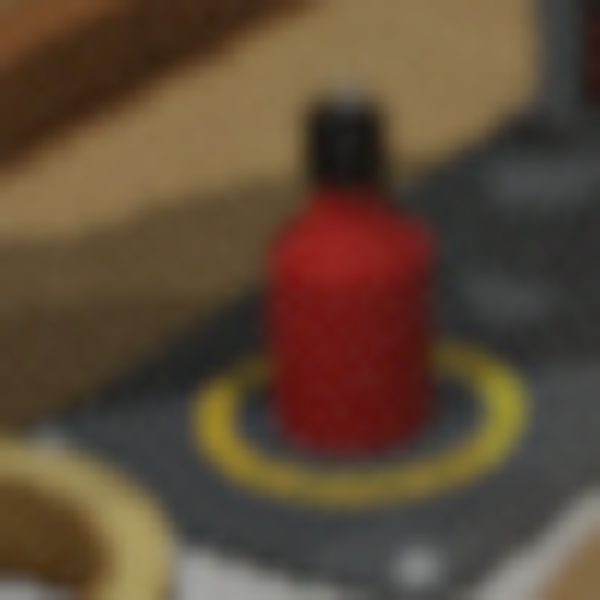

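View pics/c_top.png

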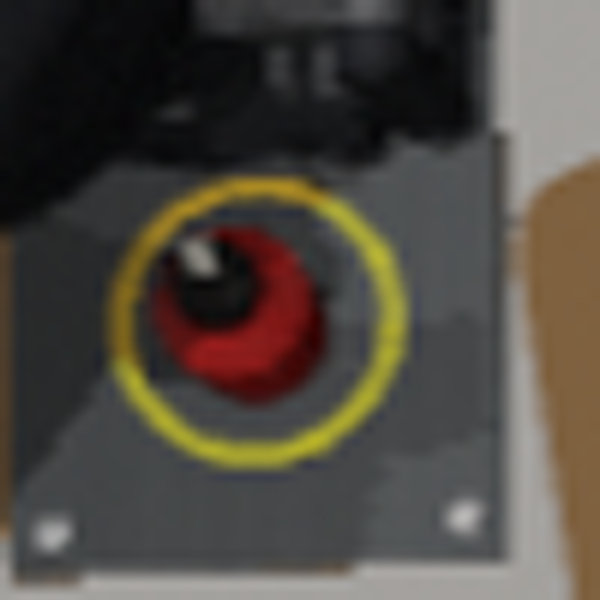

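```bash
cat > lat.py <<'E'
from prof import *
def red(img):return img[...,0]-img[...,1]
def lateral(p,c,foot=.006,zz=(.037,.038,.039)):
    cam=-p['R'].T@p['t'];v=np.array(c)-cam[:2];v/=np.linalg.norm(v);r=np.array([v[1],-v[0]])
    s=np.arange(-.026,.0261,.0005);img=p['color'].astype(np.float32);o=0
    for z in zz:
        X=np.c_[c[0]+r[0]*s,c[1]+r[1]*s,np.full(len(s),foot+z)];uv=proj(p,X).astype(np.float32)
        q=cv2.remap(img,uv[None,:,0],uv[None,:,1],cv2.INTER_LINEAR)[0];o=o+red(q)
    o=o/len(zz)
    def cross(i0,i1,lv):
        for i in range(i0,i1,1 if i1>i0 else -1):
            j=i+(1 if i1>i0 else -1)
            if (o[i]-lv)*(o[j]-lv)<=0:return s[i]+(lv-o[i])/(o[j]-o[i])*(s[j]-s[i])
    m=len(s)//2;pk=np.median(o[m-15:m+15])
    l=cross(m,0,(pk+o[:6].mean())/2);R_=cross(m,len(s)-1,(pk+o[-6:].mean())/2)
    return l,R_,(l+R_)/2,r,v
E
python3 - <<'E'
from lat import *
import pickle
from scipy.optimize import least_squares
P1=pickle.load(open('P1.pkl','rb'));P2=pickle.load(open('P2.pkl','rb'))
for P,c in((P1,(.437,-.229)),(P2,(.442,-.236))):
    for zz in((.003,.004),(.037,.038,.039)):print(zz,lateral(P['scene'],c,zz=zz)[:3])
# stroke in P2 top and P1 top
for P,c in((P1,(.437,-.229)),(P2,(.442,-.236))):
    p=P['top'];img=p['color'].astype(np.float32)
    uv0=proj(p,[*c,.078])[0];
    u,v=np.meshgrid(np.arange(uv0[0]-5,uv0[0]+5,.25),np.arange(uv0[1]-5,uv0[1]+5,.25))
    X=onplane(p,np.c_[u.ravel(),v.ravel()],.078)[:,:2]-c
    s=cv2.remap(img,u.astype(np.float32),v.astype(np.float32),cv2.INTER_LINEAR).min(2).ravel()
    w=np.clip(s-35,0,None)*(np.hypot(*X.T)<.010)
    m=(X*w[:,None]).sum(0)/w.sum();print('stroke centroid',m,np.degrees(np.arctan2(m[1],m[0])))
    q=X-m;Cv=(q*w[:,None]).T@q/w.sum();ww,V=np.linalg.eigh(Cv);print('axis',np.degrees(np.arctan2(V[1,1],V[0,1])),ww)
E
```

```text
(0.003, 0.004) (np.float64(-0.020148942530155176), np.float64(0.019669242545962376), np.float64(-0.00023984999209640014))
(0.037, 0.038, 0.039) (np.float64(-0.012349246561527239), np.float64(0.016305873125791587), np.float64(0.001978313282132174))
(0.003, 0.004) (np.float64(-0.01376803621649741), np.float64(0.014727027416229286), np.float64(0.0004794955998659381))
(0.037, 0.038, 0.039) (np.float64(-0.013943293452262867), np.float64(0.016412935823202173), np.float64(0.0012348211854696532))
stroke centroid [-0.00353717  0.00251128] 144.62646857519655
axis 178.87763547054462 [3.97599049e-06 6.41689902e-06]
stroke centroid [0.00333424 0.00227708] 34.33060755279467
axis -157.35817881654285 [4.06584886e-06 7.66338456e-06]
```

Emit:
{"op": "step_arm", "data": {
  "targets": [0,0,0.03,0,0,0,0.06,0,0,0,0.09,0,0,0,0.12,0,0,0,0.145,0,0,0,0.165,0,0,0,0.18,0,0,0,0.195,0,0,0,0.204,0,0,0,0.205,0,0,0,0.205,0]
}}

```text
t: 10.58
tool_pos: [0.4399, -0.2343, 0.0066]
tool_rot: [-2.278, 2.163, 0.012]
contact_force: [0.5, -0.3, 0.8]
opening: 0.085
```

Emit:
{"op": "step_arm", "data": {
  "targets": [0,0,0,0,0,0,0,0,0,0,0,0,0,0,0,0,0,0,0,0,0,0,0,0,0,0,0,0,0,0,0,0,0,0,0,0],
  "grip": 0.02
}}

```text
t: 11.33
tool_pos: [0.4401, -0.2345, 0.0071]
tool_rot: [-2.278, 2.163, 0.011]
contact_force: [-0.2, 0.9, 4.5]
opening: 0.0319
```

```bash
python3 - <<'E'
from tgt import *
rel((.442,-.236,.015,-156))
E
```

```text
t 11.3333 pos [ 0.4401 -0.2345  0.0071] az -87.03 tilt [-0.0047  0.0051 -1.    ] q [-0.64  0.02  2.06  0.    1.07  0.88] op 0.031931242445778676 F [-0.2  0.9  4.5]
[ 0.0016 -0.0018 -0.008 ] roll 1.2038
```

Emit:
{"op": "step_arm", "data": {
  "targets": [0.001,-0.001,-0.003,0,0.0016,-0.0018,-0.003,0.1,0.0016,-0.0018,-0.003,0.2,0.0016,-0.0018,-0.003,0.3,0.0016,-0.0018,-0.003,0.4,0.0016,-0.0018,-0.003,0.5,0.0016,-0.0018,-0.003,0.6,0.0016,-0.0018,-0.003,0.7,0.0016,-0.0018,-0.003,0.8,0.0016,-0.0018,-0.003,0.9,0.0016,-0.0018,-0.003,1.0,0.0016,-0.0018,-0.003,1.1]
}}

```text
t: 12.33
tool_pos: [0.4417, -0.2357, 0.0096]
tool_rot: [0.803, -3.033, -0.011]
contact_force: [0.4, -1.1, -1.8]
opening: 0.0322
```

Emit:
{"op": "step_arm", "data": {
  "targets": [0,0,0,0.1,0,0,0,0.1,0,0,0.002,0.1,0,0,0.002,0.1]
}}

```text
t: 12.67
tool_pos: [0.4416, -0.2356, 0.0072]
tool_rot: [0.654, -3.069, -0.011]
contact_force: [0.1, -0.1, -0.4]
opening: 0.032
```

```bash
python3 - <<'E'
from tgt import *
rel((.442,-.236,.009,-156))
E
```

```text
t 12.6667 pos [ 0.4416 -0.2356  0.0072] az -155.94 tilt [-0.0055  0.0059 -1.    ] q [-0.64  0.02  2.05  0.    1.08  2.08] op 0.03201868505492555 F [ 0.1 -0.1 -0.4]
[-0.0002 -0.0005 -0.0018] roll 0.001
```

Emit:
{"op": "step_arm", "data": {
  "targets": [0,0,0,0,0,0,-0.001,0,0,0,-0.001,0,0,0,-0.002,0,0,0,-0.002,0,0,0,-0.003,0,0,0,-0.02,0,0,0,-0.05,0,0,0,-0.09,0,0,0,-0.13,0,0,0,-0.17,0,0,0,-0.2,0],
  "grip": 0.085
}}

```text
t: 13.67
tool_pos: [0.4433, -0.2373, 0.2113]
tool_rot: [0.655, -3.071, -0.006]
contact_force: [-0.0, -0.9, -0.0]
opening: 0.0852
```

```bash
python3 - <<'E' 2>/dev/null
from tgt import *
rel()
from lat import *
from look import *
import pickle
P={'scene':avg('scene',8),'top':avg('top',4)};pickle.dump(P,open('P3.pkl','wb'))
for n in P: save(P[n],f'pics/d_{n}.png',(240,290,190,240),12)
c=(.4416,-.2356);p=P['scene']
a,o=prof(p,c);r=o[:,1]/(o[:,0]+1)
print(' '.join(f'{x:.0f}:{y:.2f}' for x,y in zip(a,r)))
for zz in((.003,.004),(.037,.038,.039)):print(lateral(p,c,zz=zz)[:3])
E
```

```text
t 13.6667 pos [ 0.4433 -0.2373  0.2113] az -155.93 tilt [-0.0021  0.0034 -1.    ] q [-0.64 -0.23  1.91  0.    1.46  2.08] op 0.08524065278885605 F [-0.  -0.9 -0. ]
140:0.76 142:0.75 144:0.74 146:0.73 148:0.72 150:0.70 152:0.68 154:0.65 156:0.62 158:0.59 160:0.55 162:0.52 164:0.48 166:0.45 168:0.41 170:0.38 172:0.36 174:0.33 176:0.30 178:0.28 180:0.26 182:0.25 184:0.25 186:0.24 188:0.23 190:0.23 192:0.22 194:0.22 196:0.22 198:0.22 200:0.22 202:0.22 204:0.23 206:0.23 208:0.23 210:0.23 212:0.22 214:0.22 216:0.21 218:0.21 220:0.22 222:0.22 224:0.22 226:0.23 228:0.23 230:0.24 232:0.25 234:0.29 236:0.34 238:0.39 240:0.43 242:0.49 244:0.56 246:0.62 248:0.68 250:0.73 252:0.78 254:0.82 256:0.85 258:0.89 260:0.91 262:0.94 264:0.95 266:0.96 268:0.96 270:0.97 272:0.98 274:0.99 276:0.99 278:0.98 280:0.98 282:0.98 284:0.98 286:0.98 288:0.98 290:0.98 292:0.98 294:0.98 296:0.97 298:0.97
(np.float64(-0.01192552641034125), np.float64(0.008175164833664926), np.float64(-0.0018751807883381618))
(np.float64(-0.012413342684507356), np.float64(0.018466633677482646), np.float64(0.003026645496487645))
```

View pics/d_scene.png

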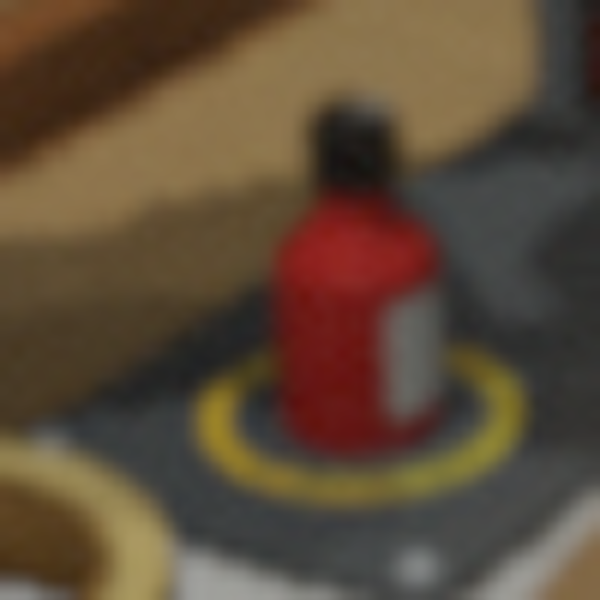

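View pics/d_top.png

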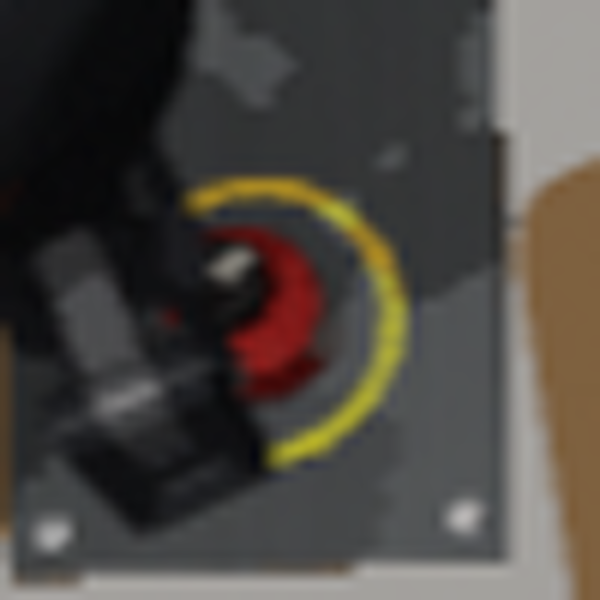

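```bash
python3 - <<'E'
from lat import *
import pickle
P=[pickle.load(open(f'P{i}.pkl','rb')) for i in(1,2,3)]
C=[(.437,-.229),(.4418,-.2357),(.4416,-.2356)]
for i in(0,1,2):
    p=P[i]['scene'];c=C[i]
    for zz in((.0035,),(.010,.014),(.018,.022),(.026,.03),(.0375,.039)):
        print(i+1,zz,np.round(np.array(lateral(p,c,zz=zz)[:3],float)*1e3,2))
ms=[]
for i in(0,1,2):
    p=P[i]['top'];c=C[i];img=p['color'].astype(np.float32)
    uv0=proj(p,[*c,.078])[0]
    u,v=np.meshgrid(np.arange(uv0[0]-6,uv0[0]+6,.25),np.arange(uv0[1]-6,uv0[1]+6,.25))
    X=onplane(p,np.c_[u.ravel(),v.ravel()],.078)[:,:2]-c
    s=cv2.remap(img,u.astype(np.float32),v.astype(np.float32),cv2.INTER_LINEAR).min(2).ravel()
    w=np.clip(s-60,0,None)*(np.hypot(X[:,0],X[:,1]-.0012)<.009)
    m=(X*w[:,None]).sum(0)/w.sum();ms.append(m)
    q=X-m;ww,V=np.linalg.eigh((q*w[:,None]).T@q/w.sum());print(i+1,'centroid',m*1e3,'axis',np.degrees(np.arctan2(V[1,1],V[0,1])),ww*1e6)
from scipy.optimize import least_squares
d=np.radians([0,-141.94,-210.85])
for idx in((0,1,2),(1,2)):
  f=lambda x:np.concatenate([ms[i]*1e3-x[:2]-x[3]*np.array([np.cos(np.radians(x[2])+d[i]),np.sin(np.radians(x[2])+d[i])]) for i in idx])
  r=least_squares(f,[0,1,165,4]);print(r.x,r.fun.round(2),'theta3',r.x[2]-210.85)
# ring centre lateral in scene vs top
for n,roi in(('top',(247,277,202,232)),('scene',(254,285,205,233))):
    p=P[1][n];c=p['color'].astype(int);u0,u1,v0,v1=roi;s=c[v0:v1,u0:u1]
    y=np.minimum(s[...,0],s[...,1]*1.2)-s[...,2]>70
    v,u=np.nonzero(y);X=onplane(p,np.c_[u+u0,v+v0],.006)
    k=np.abs(np.hypot(X[:,0]-.442,X[:,1]+.236)-.031)<.006;X=X[k]
    r=least_squares(lambda a:np.hypot(X[:,0]-a[0],X[:,1]-a[1])-a[2],[.442,-.236,.031],loss='soft_l1',f_scale=.001);print(n,k.sum(),r.x,np.abs(r.fun).mean())
E
```

```text
1 (0.0035,) [-20.21  19.69  -0.26]
1 (0.01, 0.014) [-21.78   4.7   -8.54]
1 (0.018, 0.022) [-23.91   3.39 -10.26]
1 (0.026, 0.03) [-24.33  19.51  -2.41]
1 (0.0375, 0.039) [-12.42  16.35   1.97]
2 (0.0035,) [-13.38  15.12   0.87]
2 (0.01, 0.014) [-14.5   14.86   0.18]
2 (0.018, 0.022) [-14.93  15.49   0.28]
2 (0.026, 0.03) [-14.81  15.58   0.38]
2 (0.0375, 0.039) [-13.57  16.81   1.62]
3 (0.0035,) [-11.94   8.15  -1.9 ]
3 (0.01, 0.014) [-12.54   7.03  -2.75]
3 (0.018, 0.022) [-13.41   7.48  -2.97]
3 (0.026, 0.03) [-13.16   9.99  -1.59]
3 (0.0375, 0.039) [-12.41  18.48   3.03]
1 centroid [-3.703608    2.44949494] axis 170.6247047492014 [2.62343158 3.86167004]
2 centroid [2.79132586 1.81358579] axis -143.19749783230415 [1.59028045 4.28667789]
3 centroid [ 1.07604856 -4.86204024] axis 127.39724953006572 [1.31543912 2.61439006]
[-8.06031276e-01  1.43691391e-01  1.49129606e+02  4.24940176e+00] [ 0.75  0.13 -0.62  1.14 -0.13 -1.26] theta3 -61.72039361613557
[ -2.93104159  -0.27425324 161.98479165   6.09135133] [ 0. -0. -0. -0.] theta3 -48.86520835118705
top 100 [ 0.4420277  -0.2356212   0.02993684] 0.0009548260939004333
scene 32 [ 0.44708987 -0.23396192  0.03036343] 0.001148747803734427
```

```bash
python3 - <<'E'
from tgt import *
rel((.4424,-.2367,.1,-130.7),(.4424,-.2367,.012,-130.7))
E
```

```text
t 14.2667 pos [ 0.4422 -0.2365  0.206 ] az -155.94 tilt [-0.0072  0.0071 -0.9999] q [-0.64 -0.23  1.92  0.    1.46  2.08] op 0.08446750333753898 F [-0.2  0.8 -0.2]
[-0.0004 -0.0012  0.106 ] roll -0.4405
[-0.0008 -0.0021  0.194 ] roll -0.4405
```

Emit:
{"op": "step_arm", "data": {
  "targets": [0,0,0,-0.1,0,0,0,-0.2,0,0,0.02,-0.3,0,-0.001,0.05,-0.4,0,-0.001,0.08,-0.4405,0,-0.001,0.105,-0.4405,0,-0.001,0.13,-0.4405,-0.001,-0.002,0.155,-0.4405,-0.001,-0.002,0.175,-0.4405,-0.001,-0.002,0.187,-0.4405,-0.001,-0.002,0.191,-0.4405,-0.001,-0.002,0.191,-0.4405]
}}

```text
t: 15.27
tool_pos: [0.442, -0.2361, 0.014]
tool_rot: [1.308, -2.851, -0.018]
contact_force: [-0.3, 0.1, 0.2]
opening: 0.0852
```

```bash
python3 - <<'E'
from tgt import *
rel((.4424,-.2367,.012,-130.7))
from look import *
p=imaging.get_image('scene');save(p,'pics/b5.png',(210,330,140,250),6)
E
```

```text
t 15.2667 pos [ 0.442  -0.2361  0.014 ] az -130.71 tilt [-0.0089  0.0085 -0.9999] q [-0.64  0.01  2.05  0.    1.09  1.64] op 0.08515527796463723 F [-0.3  0.1  0.2]
[ 0.0002 -0.0007  0.002 ] roll -0.0001
```

View pics/b5.png

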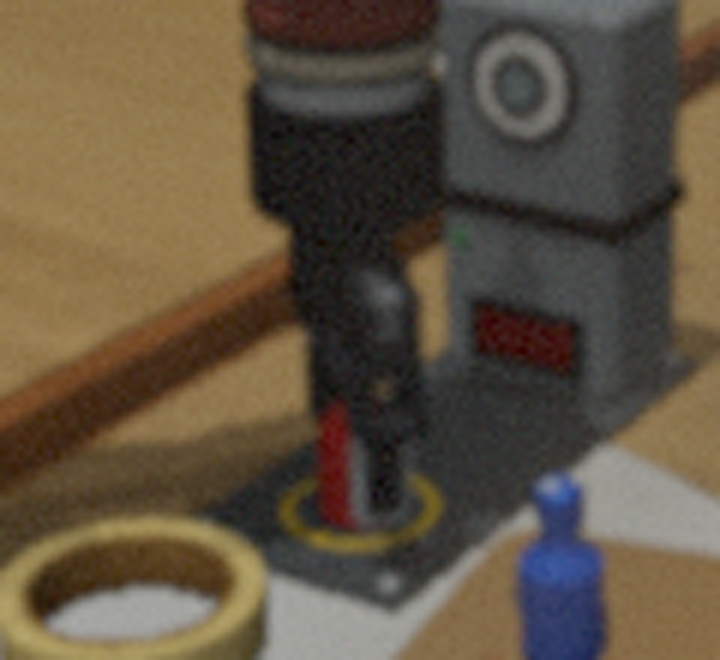

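Emit:
{"op": "step_arm", "data": {
  "targets": [0,0,0.001,0,0,0,0.001,0,0,0,0.001,0,0,0,0.001,0,0,0,0.001,0,0,0,0.001,0,0,0,0.001,0,0,0,0.001,0,0,0,0.001,0],
  "grip": 0.02
}}

```text
t: 16.07
tool_pos: [0.4434, -0.2371, 0.0152]
tool_rot: [1.309, -2.853, -0.013]
contact_force: [-1.1, 0.8, 5.7]
opening: 0.0318
```

Emit:
{"op": "step_arm", "data": {
  "targets": [0,0,-0.002,0,0,0,-0.002,-0.05,0,0,-0.002,-0.14,0,0,-0.002,-0.24,0,0,-0.002,-0.34,0,0,-0.002,-0.44,0,0,-0.002,-0.54,0,0,-0.002,-0.64,0,0,-0.002,-0.71,0,0,-0.002,-0.742,0,0,-0.001,-0.742,0,0,0,-0.742]
}}

```text
t: 17.07
tool_pos: [0.4432, -0.2369, 0.0151]
tool_rot: [-2.255, 2.187, 0.015]
contact_force: [-2.6, 2.7, 8.9]
opening: 0.0313
```

```bash
python3 - <<'E'
from tgt import *
rel((.442,-.236,.012,-88.2))
E
```

```text
t 17.0667 pos [ 0.4432 -0.2369  0.0151] az -88.24 tilt [-0.0067  0.0069 -1.    ] q [-0.64  0.01  2.05  0.    1.09  0.9 ] op 0.031285862665312664 F [-2.6  2.7  8.9]
[-0.001   0.0011  0.0031] roll -0.0008
```

Emit:
{"op": "step_arm", "data": {
  "targets": [0,0,0,0,0,0,-0.001,0,0,0,-0.001,0,0,0,-0.001,0,0,0,-0.001,0,0,0,-0.002,0,0,0,-0.02,0,0,0,-0.05,0,0,0,-0.09,0,0,0,-0.13,0,0,0,-0.17,0,0,0,-0.21,0],
  "grip": 0.085
}}

```text
t: 18.07
tool_pos: [0.4442, -0.2381, 0.2271]
tool_rot: [-2.255, 2.187, 0.015]
contact_force: [1.3, 0.5, -0.3]
opening: 0.0849
```

```bash
python3 - <<'E' 2>/dev/null
from tgt import *
rel()
from lat import *
from look import *
import pickle
P={'scene':avg('scene',8),'top':avg('top',8)};pickle.dump(P,open('P4.pkl','wb'))
for n in P: save(P[n],f'pics/e_{n}.png',(240,290,190,240),12)
c=(.4432,-.2369);p=P['scene']
a,o=prof(p,c);r=o[:,1]/(o[:,0]+1)
print(' '.join(f'{x:.0f}:{y:.2f}' for x,y in zip(a,r) if x>230))
for zz in((.0035,),(.010,.014),(.018,.022),(.026,.03),(.0375,.039)):print(lateral(p,c,zz=zz)[:3])
E
```

```text
t 18.0667 pos [ 0.4442 -0.2381  0.2271] az -88.25 tilt [-0.0065  0.0068 -1.    ] q [-0.64 -0.23  1.89  0.    1.5   0.9 ] op 0.08492683876995386 F [ 1.3  0.5 -0.3]
232:0.23 234:0.24 236:0.24 238:0.24 240:0.24 242:0.24 244:0.24 246:0.24 248:0.24 250:0.25 252:0.25 254:0.26 256:0.26 258:0.26 260:0.27 262:0.27 264:0.28 266:0.31 268:0.33 270:0.36 272:0.38 274:0.40 276:0.43 278:0.45 280:0.48 282:0.50 284:0.53 286:0.55 288:0.57 290:0.59 292:0.60 294:0.61 296:0.63 298:0.64
(np.float64(-0.014148226633667934), np.float64(0.014948515117168465), np.float64(0.0004001442417502655))
(np.float64(-0.014455360740423192), np.float64(0.013799809575080908), np.float64(-0.000327775582671142))
(np.float64(-0.01518533745408057), np.float64(0.014273871809244193), np.float64(-0.0004557328224181886))
(np.float64(-0.015107588693499555), np.float64(0.014602439790964164), np.float64(-0.0002525744512676953))
(np.float64(-0.014134534373879421), np.float64(0.016366957128047983), np.float64(0.001116211377084281))
```

View pics/e_scene.png

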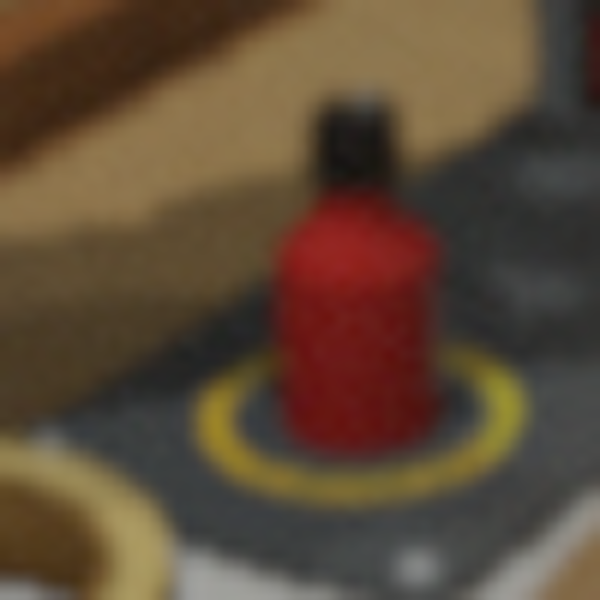

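View pics/e_top.png

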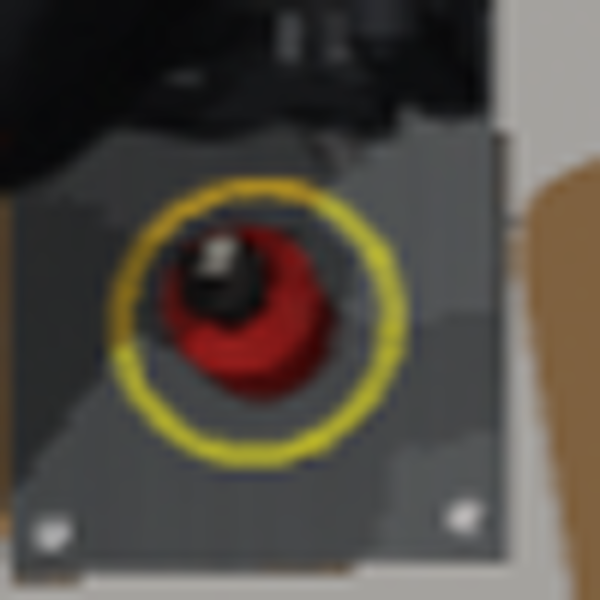

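```bash
python3 - <<'E'
from lat import *
import pickle
C={2:(.4418,-.2357),4:(.4432,-.2369)}
from scipy.optimize import minimize
def model(p,ctr,th,w,L0,L1):
    pass
for i in(2,4):
    p=pickle.load(open(f'P{i}.pkl','rb'))['top'];img=p['color'].astype(np.float32);c=C[i]
    uv0=proj(p,[*c,.078])[0];print(i,'pred cap centre zoom',((uv0-[240,190]+.5)*12).round(1))
    u,v=np.meshgrid(np.arange(uv0[0]-6,uv0[0]+6,.25),np.arange(uv0[1]-6,uv0[1]+6,.25))
    X=onplane(p,np.c_[u.ravel(),v.ravel()],.078)[:,:2]-c
    s=cv2.remap(img,u.astype(np.float32),v.astype(np.float32),cv2.INTER_LINEAR)
    mn=s.min(2).ravel()
    # cap pixels: dark or white, bounded; use redness/brightness to find dark disk
    sat=(s.max(2)-s.min(2)).ravel();g=s.mean(2).ravel()
    for th in(50,70,90):
        w=np.clip(mn-th,0,None)*(np.hypot(X[:,0],X[:,1])<.010)
        m=(X*w[:,None]).sum(0)/w.sum();q=X-m;ww,V=np.linalg.eigh((q*w[:,None]).T@q/w.sum())
        print(th,'cent',(m*1e3).round(2),'az',np.degrees(np.arctan2(m[1],m[0])).round(1),'axis',np.degrees(np.arctan(V[1,1]/V[0,1])).round(1),(ww*1e6).round(2))
    r0=int(uv0[1])-6;c0=int(uv0[0])-6;print(img[r0:r0+13,c0:c0+13].min(2).astype(int))
E
```

```text
2 pred cap centre zoom [207.3 269.7]
50 cent [2.97 1.89] az 32.4 axis 33.2 [2.25 5.44]
70 cent [2.71 1.74] az 32.7 axis 35.7 [1.24 3.61]
90 cent [2.6  1.62] az 31.9 axis 32.3 [0.66 2.26]
[[ 51  52  52  51  53  53  51  43  38  37  34  35  35]
 [ 51  52  52  54  51  45  39  34  39  44  44  46  49]
 [ 52  52  54  50  39  35  39  49  50  52  52  52  54]
 [ 51  53  50  39  38  45  53  53  50  51  48  46  54]
 [ 51  46  36  38  49  52  55  48  12  15  17  21  39]
 [ 40  32  33  47  54  92 110  61  14  11  14  15  19]
 [ 37  28  31  30  20  80 125 101  18  17  13  14  16]
 [ 32  30  36  29  15  45  95  99  35  15  11  13  19]
 [ 28  34  39  27  13  17  17  20  17  20  21  12  18]
 [ 27  34  36  18  15  16  17  17  21  26  19  12  17]
 [ 31  39  35  22  17  14  16  17  17  20  12  13  22]
 [ 30  40  37  23  20  15   8  13  12  11   9  20  22]
 [ 29  41  38  26  20  17  11  12  14  15  20  25  24]]
4 pred cap centre zoom [213.3 262.8]
50 cent [ 1.79 -1.08] az -31.1 axis -11.3 [2.38 4.06]
70 cent [ 1.88 -1.13] az -30.9 axis -16.1 [1.29 2.52]
90 cent [ 2.29 -1.34] az -30.3 axis -5.9 [0.5 1.1]
[[ 51  52  51  52  53  52  44  38  37  34  35  34  34]
 [ 51  52  53  51  45  40  35  39  45  44  47  49  43]
 [ 51  54  49  39  34  40  48  51  53  53  53  54  54]
 [ 52  50  39  37  46  52  52  47  41  41  44  51  53]
 [ 46  36  37  48  50  41  39  53  39  13  16  19  26]
 [ 32  28  37  39  27  29  89 115  75  14  14  16  18]
 [ 28  35  41  34  17  32  89 107  56  23  23  14  18]
 [ 30  40  36  24  16  45  81  80  41  27  19   9  17]
 [ 34  40  35  20  16  17  17  23  28  26  20  10  16]
 [ 34  40  34  17  14  16  19  25  28  24  17  17  22]
 [ 40  37  28  17  14  16  20  26  24  18  10  16  24]
 [ 40  41  35  18  16  14  14  11  13  16  16  21  23]
 [ 44  43  37  25  16  19  21  17  13  19  24  23  23]]
```

```bash
python3 - <<'E'
from tgt import *
rel((.4429,-.2365,.1,-88.2),(.4429,-.2365,.013,-88.2))
E
```

```text
t 18.8667 pos [ 0.4446 -0.2384  0.2249] az -88.25 tilt [-0.007   0.0071 -1.    ] q [-0.64 -0.23  1.89  0.    1.49  0.9 ] op 0.08515110505939405 F [0.6 0.5 0.1]
[-0.001   0.0008  0.1249] roll -0.0008
[-4.000e-04  2.000e-04  2.119e-01] roll -0.0008
```

Emit:
{"op": "step_arm", "data": {
  "targets": [0,0,0.025,0,0,0,0.06,0,0,0,0.095,0,0,0,0.125,0,0,0,0.15,0,0,0,0.175,0,0,0,0.192,0,0,0,0.204,0,0,0,0.21,0,0,0,0.211,0,0,0,0.211,0]
}}

```text
t: 19.78
tool_pos: [0.4435, -0.2372, 0.0145]
tool_rot: [-2.255, 2.187, 0.014]
contact_force: [-0.3, 0.5, 0.0]
opening: 0.0849
```

Emit:
{"op": "step_arm", "data": {
  "targets": [0,0,0,0,0,0,0,0,0,0,0,0,0,0,0,0,0,0,0,0,0,0,0,0,0,0,0,0,0,0,0,0,0,0,-0.002,0],
  "grip": 0.02
}}

```text
t: 20.53
tool_pos: [0.4435, -0.2372, 0.0164]
tool_rot: [-2.255, 2.187, 0.014]
contact_force: [-0.5, 0.5, -0.9]
opening: 0.0312
```

Emit:
{"op": "step_arm", "data": {
  "targets": [0,0,-0.001,-0.05,0,0,-0.001,-0.15,0,0,-0.001,-0.25,0,0,-0.001,-0.35,0,0,-0.001,-0.45,0,0,-0.001,-0.55,0,0,-0.001,-0.65,0,0,-0.001,-0.75,0,0,-0.001,-0.85,0,0,-0.001,-0.95,0,0,-0.001,-1.05,0,0,-0.001,-1.15]
}}

```text
t: 21.53
tool_pos: [0.443, -0.2369, 0.0167]
tool_rot: [-3.078, 0.6, 0.013]
contact_force: [0.7, 0.4, -0.4]
opening: 0.0315
```

```bash
python3 - <<'E'
from tgt import *
rel((.442,-.236,.013,81.75))
E
```

```text
t 21.5333 pos [ 0.443  -0.2369  0.0167] az -22.07 tilt [-0.0072  0.0071 -0.9999] q [-0.64  0.01  2.04  0.    1.1  -0.26] op 0.03146400623391392 F [ 0.7  0.4 -0.4]
[-0.0012 -0.0004  0.0038] roll -1.8119
```

Emit:
{"op": "step_arm", "data": {
  "targets": [0,0,0,-0.1,0,0,0,-0.2,0,0,0,-0.3,0,0,0,-0.4,0,0,0,-0.5,0,0,0,-0.6,0,0,0,-0.7,0,0,0,-0.8,0,0,0,-0.9,0,0,0,-1.0,0,0,0,-1.1,0,0,0,-1.2]
}}

```text
t: 22.53
tool_pos: [0.4425, -0.2365, 0.0161]
tool_rot: [-2.872, -1.248, 0.007]
contact_force: [-1.0, 0.4, -0.6]
opening: 0.0317
```

Emit:
{"op": "step_arm", "data": {
  "targets": [0,0,0,-0.1,0,0,0,-0.2,0,0,0,-0.3,0,0,0,-0.4,0,0,0,-0.5,0,0,0,-0.6,0,0,0,-0.6,0,0,0.001,-0.6,0,0,0.002,-0.6]
}}

```text
t: 23.28
tool_pos: [0.4424, -0.2364, 0.0153]
tool_rot: [-2.376, -2.036, 0.003]
contact_force: [-7.0, 5.1, 18.4]
opening: 0.0314
```

Emit:
{"op": "step_arm", "data": {
  "targets": [0,0,0,0,0,0,0,0,0,0,-0.001,0,0,0,-0.001,0,0,0,-0.001,0,0,0,-0.002,0,0,0,-0.02,0,0,0,-0.05,0,0,0,-0.09,0,0,0,-0.13,0,0,0,-0.17,0,0,0,-0.21,0],
  "grip": 0.085
}}

```text
t: 24.28
tool_pos: [0.4441, -0.238, 0.2272]
tool_rot: [-2.376, -2.036, 0.003]
contact_force: [0.2, -0.2, -0.6]
opening: 0.085
```

```bash
python3 - <<'E' 2>/dev/null
from tgt import *
rel()
from lat import *
from look import *
import pickle
P={'scene':avg('scene',8),'top':avg('top',4)};pickle.dump(P,open('P5.pkl','wb'))
for n in P: save(P[n],f'pics/f_{n}.png',(240,290,190,240),12)
c=(.443,-.2369);p=P['scene']
a,o=prof(p,c);r=o[:,1]/(o[:,0]+1)
print(' '.join(f'{x:.0f}:{y:.2f}' for x,y in zip(a,r) if x>200))
for zz in((.0035,),(.010,.014),(.018,.022),(.026,.03),(.0375,.039)):print(np.array(lateral(p,c,zz=zz)[:3],float))
E
```

```text
t 24.2833 pos [ 0.4441 -0.238   0.2272] az 81.18 tilt [-0.0096  0.0086 -0.9999] q [-0.64 -0.23  1.89  0.    1.5  -2.06] op 0.08495646605785825 F [ 0.2 -0.2 -0.6]
202:0.97 204:0.97 206:0.97 208:0.97 210:0.97 212:0.97 214:0.97 216:0.97 218:0.97 220:0.97 222:0.97 224:0.97 226:0.97 228:0.97 230:0.96 232:0.96 234:0.95 236:0.93 238:0.91 240:0.89 242:0.87 244:0.82 246:0.77 248:0.71 250:0.66 252:0.59 254:0.53 256:0.48 258:0.42 260:0.37 262:0.32 264:0.28 266:0.27 268:0.28 270:0.28 272:0.28 274:0.29 276:0.30 278:0.31 280:0.33 282:0.35 284:0.38 286:0.40 288:0.42 290:0.44 292:0.45 294:0.47 296:0.48 298:0.49
[-0.00221104  0.01893483  0.00836189]
[-0.02031838  0.00547571 -0.00742133]
[-0.00155847  0.0030141   0.00072782]
[-0.00998837  0.0188126   0.00441211]
[-0.01441376  0.0161498   0.00086802]
```

View pics/f_scene.png

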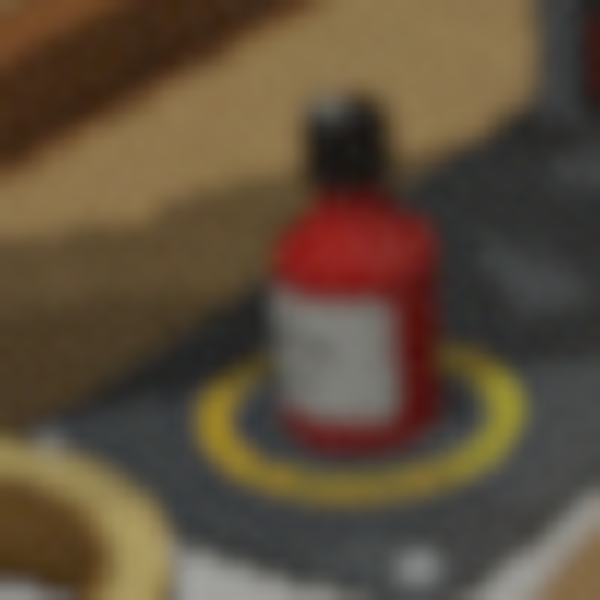

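View pics/f_top.png

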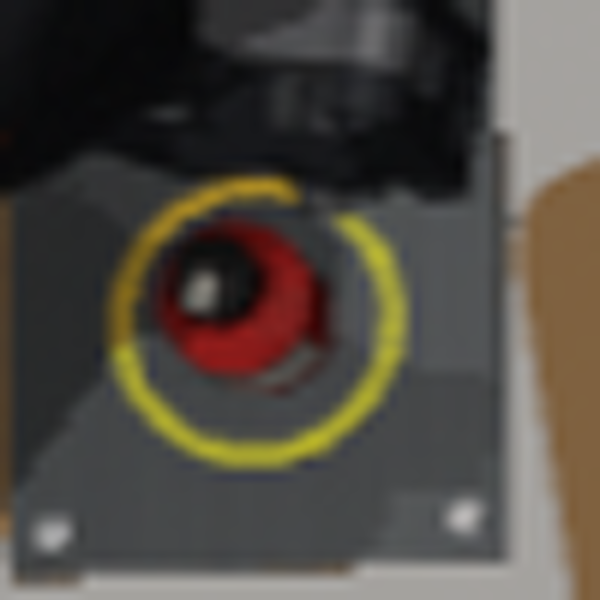

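```bash
python3 - <<'E'
from tgt import *
rel((.4422,-.2362,.1,81.18),(.4422,-.2362,.0135,81.18))
E
```

```text
t 24.8833 pos [ 0.444  -0.238   0.2241] az 81.19 tilt [-0.0113  0.01   -0.9999] q [-0.64 -0.23  1.89  0.    1.5  -2.06] op 0.08525470378268955 F [ 1.1 -0.6 -0.6]
[ 0.0005 -0.0005  0.1241] roll 0.0002
[-2.000e-04  6.000e-04  2.106e-01] roll 0.0002
```

Emit:
{"op": "step_arm", "data": {
  "targets": [0,0,0.025,0,0,0,0.06,0,0,0,0.095,0,0,0,0.125,0,0,0,0.15,0,0,0,0.175,0,0,0,0.192,0,0,0,0.202,0,0,0,0.207,0,0,0,0.207,0,0,0,0.207,0]
}}

```text
t: 25.8
tool_pos: [0.4423, -0.2363, 0.0179]
tool_rot: [-2.375, -2.035, 0.003]
contact_force: [0.2, 0.0, 0.6]
opening: 0.0852
```

Emit:
{"op": "step_arm", "data": {
  "targets": [0,0,0,0,0,0,0,0,0,0,0,0,0,0,0,0,0,0,0,0,0,0,0,0,0,0,0,0,0,0,0,0,0,0,-0.002,0],
  "grip": 0.02
}}

```text
t: 26.55
tool_pos: [0.4422, -0.2363, 0.0197]
tool_rot: [-2.375, -2.035, 0.003]
contact_force: [-0.3, -0.1, -1.5]
opening: 0.0317
```

Emit:
{"op": "step_arm", "data": {
  "targets": [0,0,-0.001,0.05,0,0,-0.001,0.15,0,0,-0.001,0.25,0,0,-0.001,0.35,0,0,-0.001,0.45,0,0,-0.001,0.55,0,0,-0.001,0.65,0,0,-0.001,0.75,0,0,-0.001,0.85,0,0,-0.001,0.95,0,0,-0.001,1.05,0,0,-0.001,1.15]
}}

```text
t: 27.55
tool_pos: [0.4417, -0.2359, 0.02]
tool_rot: [-3.103, -0.409, 0.016]
contact_force: [0.6, -0.3, -0.4]
opening: 0.0317
```

Emit:
{"op": "step_arm", "data": {
  "targets": [0,0,0,0.1,0,0,0,0.2,0,0,0,0.3,0,0,0,0.4,0,0,0,0.5,0,0,0,0.6,0,0,0,0.7,0,0,0,0.8,0,0,0,0.9,0,0,0,1.0,0,0,0,1.1,0,0,0,1.2]
}}

```text
t: 28.55
tool_pos: [0.4411, -0.2355, 0.0193]
tool_rot: [-2.795, 1.425, 0.025]
contact_force: [-0.2, -0.2, -0.8]
opening: 0.0317
```

```bash
python3 - <<'E'
from tgt import *
rel((.442,-.236,.0155,-88.8))
E
```

```text
t 28.55 pos [ 0.4411 -0.2355  0.0193] az -54.02 tilt [-0.0125  0.0109 -0.9999] q [-0.64  0.    2.05  0.    1.11  0.3 ] op 0.03166146832724084 F [-0.2 -0.2 -0.8]
[ 0.001  -0.0004  0.0037] roll 0.607
```

Emit:
{"op": "step_arm", "data": {
  "targets": [0.0005,0,0,0.1,0.001,0,0,0.2,0.001,-0.0004,0,0.3,0.001,-0.0004,0,0.4,0.001,-0.0004,0,0.5,0.001,-0.0004,0,0.58,0.001,-0.0004,0,0.607,0.001,-0.0004,0,0.607,0.001,-0.0004,0.001,0.607,0.001,-0.0004,0.0015,0.607,0.001,-0.0004,0.002,0.607]
}}

```text
t: 29.47
tool_pos: [0.4417, -0.2357, 0.0185]
tool_rot: [2.245, -2.196, -0.03]
contact_force: [-6.8, 4.4, 15.3]
opening: 0.0316
```

Emit:
{"op": "step_arm", "data": {
  "targets": [0,0,0,0,0,0,0,0,0,0,0,0,0,0,0,0,0,0,0,0,0,0,0,0,0,0,0,0,0,0,0,0,0,0,0,0,0,0,0,0,0,0,0,0,0,0,0,0],
  "grip": 0.085
}}

```text
t: 30.47
tool_pos: [0.4417, -0.2357, 0.0186]
tool_rot: [2.245, -2.196, -0.03]
contact_force: [-0.1, 0.2, 0.2]
opening: 0.085
```

```bash
python3 - <<'E' 2>/dev/null
from tgt import *
rel((.442,-.236,.012,-88.8))
from look import *
p=avg('scene',6);save(p,'pics/g1.png',(230,300,170,240),8)
from lat import *
c=(.442,-.236)
for zz in((.0035,),(.010,.014),(.018,.022),(.026,.03)):print(np.array(lateral(p,c,zz=zz)[:3],float))
E
```

```text
t 30.4667 pos [ 0.4417 -0.2357  0.0186] az -88.74 tilt [-0.0145  0.0126 -0.9998] q [-0.64  0.01  2.04  0.    1.11  0.91] op 0.08502989620978445 F [-0.1  0.2  0.2]
[ 0.0004 -0.0004  0.0065] roll 0.0011
[-0.01527159  0.01482538 -0.00022311]
[-0.01543068  0.01339657 -0.00101706]
[-0.01592995  0.01365501 -0.00113747]
[-0.01567461  0.01430514 -0.00068473]
```

View pics/g1.png

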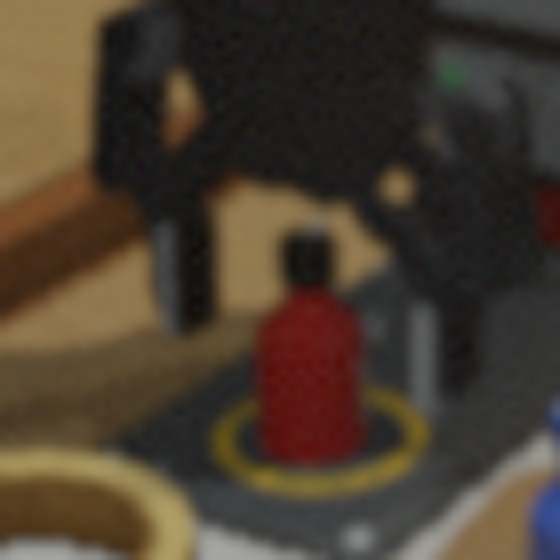

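Emit:
{"op": "step_arm", "data": {
  "targets": [0,0,0.001,0,0,0,0.002,0,0,0,0.003,0,0,0,0.003,0,0,0,0.003,0,0,0,0.003,0,0,0,0.003,0,0,0,0.003,0,0,0,0.003,0,0,0,0.003,0,0,0,0.003,0,0,0,0.003,0]
}}

```text
t: 31.77
tool_pos: [0.4417, -0.2357, 0.0156]
tool_rot: [2.245, -2.196, -0.03]
contact_force: [-0.1, -0.3, 0.2]
opening: 0.0851
```

Emit:
{"op": "step_arm", "data": {
  "targets": [0,0,0,0,0,0,0,0,0,0,0,0,0,0,0,0,0,0,0,0,0,0,0,0,0,0,0,0,0,0,0,0,0,0,0,0,0,0,0,0],
  "grip": 0.02,
  "force": 35
}}

```text
t: 32.6
tool_pos: [0.4419, -0.2358, 0.0158]
tool_rot: [2.245, -2.196, -0.029]
contact_force: [-0.3, -0.2, 2.8]
opening: 0.0313
```

```bash
python3 - <<'E'
from tgt import *
o=monitor.get_obs()
x,y,z=o['tool_pos'];rel((x,y,z+.123,-88.8))
E
```

```text
t 32.6 pos [ 0.4419 -0.2358  0.0158] az -88.74 tilt [-0.0141  0.0123 -0.9998] q [-0.64  0.01  2.04  0.    1.1   0.91] op 0.03132357522138422 F [-0.3 -0.2  2.8]
[-0.0015  0.0017 -0.123 ] roll 0.0011
```

Lift straight up, with a steady end.

Emit:
{"op": "step_arm", "data": {
  "targets": [0,0,-0.005,0,0,0,-0.018,0,0,0,-0.033,0,-0.001,0.001,-0.049,0,-0.001,0.001,-0.065,0,-0.001,0.001,-0.081,0,-0.001,0.0015,-0.096,0,-0.0015,0.0017,-0.109,0,-0.0015,0.0017,-0.118,0,-0.0015,0.0017,-0.123,0,-0.0015,0.0017,-0.123,0,-0.0015,0.0017,-0.123,0]
}}

```text
t: 33.6
tool_pos: [0.4417, -0.2356, 0.1383]
tool_rot: [2.245, -2.196, -0.03]
contact_force: [-0.8, -0.2, -1.5]
opening: 0.0314
```

```bash
python3 - <<'E' 2>/dev/null
from tgt import *
rel((.4419,-.2358,.1388,-88.74))
from look import *
from lat import *
p=avg('scene',6);save(p,'pics/k1.png',(220,340,110,230),6)
import pickle;pickle.dump(p,open('P6.pkl','wb'))
# foot height: red vertical profile along axis front
cam=-p['R'].T@p['t'];c=np.array((.442,-.2358));v=cam[:2]-c;v/=np.linalg.norm(v);f=c+v*.0165
img=p['color'].astype(np.float32)
for z in np.arange(.115,.2,.003):
    uv=proj(p,[*f,z]).astype(np.float32);q=cv2.remap(img,uv[None,:,0],uv[None,:,1],1)[0,0];print(round(z,3),q.round(),end=' ')
E
```

```text
t 33.6 pos [ 0.4417 -0.2356  0.1383] az -88.74 tilt [-0.0146  0.0127 -0.9998] q [-0.64 -0.16  1.98  0.    1.34  0.91] op 0.03138429580849073 F [-0.8 -0.2 -1.5]
[ 0.0002 -0.0002 -0.0005] roll 0.0
0.115 [74. 50. 28.] 0.118 [62. 42. 25.] 0.121 [64. 42. 22.] 0.124 [67. 45. 27.] 0.127 [66. 41. 23.] 0.13 [77. 33. 21.] 0.133 [89. 24. 20.] 0.136 [93. 24. 21.] 0.139 [93. 25. 20.] 0.142 [92. 24. 20.] 0.145 [91. 23. 18.] 0.148 [94. 26. 21.] 0.151 [94. 27. 20.] 0.154 [94. 26. 20.] 0.157 [94. 24. 20.] 0.16 [96. 26. 23.] 0.163 [95. 26. 21.] 0.166 [97. 26. 22.] 0.169 [99. 26. 23.] 0.172 [102.  25.  22.] 0.175 [103.  27.  24.] 0.178 [102.  26.  23.] 0.181 [102.  28.  23.] 0.184 [95. 26. 25.] 0.187 [73. 24. 20.] 0.19 [42. 23. 21.] 0.193 [26. 23. 19.] 0.196 [27. 25. 22.] 0.199 [27. 23. 19.]
```

View pics/k1.png

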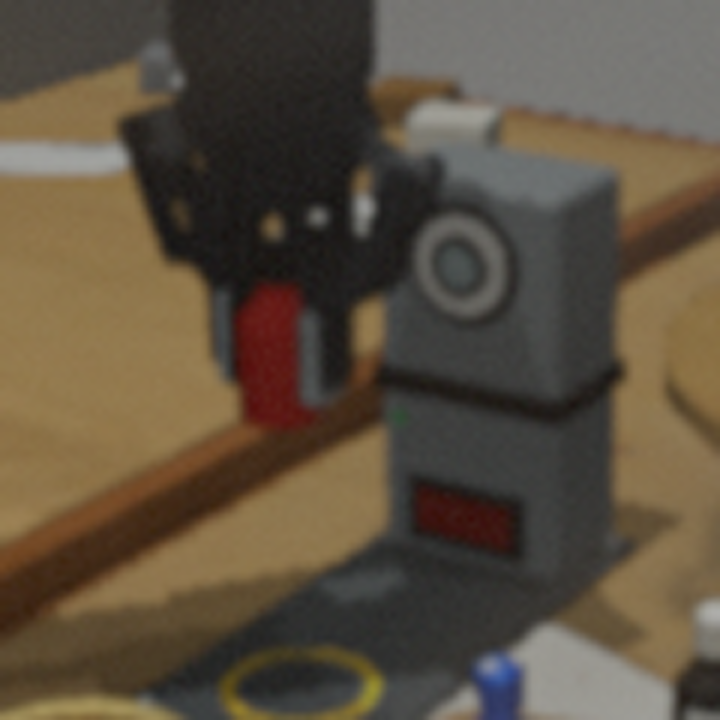

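```bash
python3 - <<'E'
from tgt import *
rel()
from station import ticket
print(ticket.finish_job())
E
```

```text
t 33.9 pos [ 0.4415 -0.2356  0.138 ] az -88.74 tilt [-0.0153  0.0131 -0.9998] q [-0.64 -0.16  1.98  0.    1.34  0.91] op 0.03143101112387261 F [-0.5 -0.3 -1.1]
the job is handed in; nothing more can be done
None
```

I turned the red bottle on its read spot until its label faced the lower window. It then stood there released for about 2 s. After that I regripped it, lifted it about 122 mm straight up and handed the job in at 33.9 s, still holding it. No verdict came back.

**Facing the reader:** the label ended within about 1° of the reader's direction by my estimate. I got this from both label edges in the scene camera and the tool's measured turns. A second, independent turn agreed to within about 1°, so I take it the bottle did not slip in the grip. I re-measured nothing after the last turn, because the label then faces away from both cameras.

**A check that disagreed:** the paint stroke on the cap is only a few pixels long in the top camera. Its readings scattered by about ±10° around the edge result, so I relied on the edges.

**Height:** the last picture shows the foot at about 0.130 m and the bottle upright. That puts the label middle at about 0.150 m, level with the lens.

**Tilt:** the tool had drifted to about 1.1° off vertical by the end. I gripped the bottle while it stood upright, so it should lean less than that.

**Other objects:** I did not go near the black, brown, blue or purple bottles or the wax. I did not measure their positions again at the end.

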